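Draw a bolted plate pack into line with a tapered drift

ROBOT

A 6-joint arm with a two-finger parallel gripper is mounted at the origin on a cart in front of the work surface, level with it; the furniture and walls round the work are solid. World frame = base frame: x ahead of the robot, y to its left, z up, the work surface at z = 0. Lengths are in m, angles in rad, forces in N, time in s.
With the tool pointing down it reaches from about 0.3 to 0.875 m from the base axis. Payload 4.2 kg.
Tool frame: the origin (TCP) lies between the finger pads; the fingertips stand 17 mm ahead of it and the grasp point (between the pads) lies 2 mm behind it; z points along the fingers, x is the direction in which the jaws open and shut, and the axes are right-handed (so a half turn about z gives the same grasp; the last joint's range is limited). The gripper opens to 85 mm and grips with 20 to 120 N. Pads are 22 mm wide; open, the fingers measure 114 mm over their backs; the gripper's body (76 mm by 85 mm) begins 54 mm behind the grasp point. The pads swing forward as they close: fully open they stand 13 mm farther back than shut.
Start: joints at [1.153, 0.32, 1.565, -0, 1.257, -0.02], TCP at [0.223, 0.53, 0.248] pointing down, gripper open.
Joint ranges: [-3.11, 3.11], [-0.84, 2.01], [0.21, 2.61], [-1.34, 4.49], [0.05, 2.63], [-2.56, 2.56]. Speed limits (rad/s): [2.57, 2.57, 3.14, 3.14, 3.14, 3.14].

INTERFACE

Orientations are given as a unit quaternion [w, x, y, z].
In Python, from cell import ctrl gives the robot as it stands.
- The arm moves only by the tool apply_moves, never from a script. Its argument "plan" is a list of rows, each a list of 2 entries, a list of its own where there are three numbers: the shift along the tool's x, y, z in mm, then the turn, a rotation vector about the tool's x, y, z in degrees. A call has exactly 8 rows; each row is the pose to reach, as a shift and turn from the pose measured when the call began, along the tool's axes at that moment; what a row does not reach only later rows make up. A row lasts 1/12 s, in which the tool goes at most 41.7 mm and 7.16 degrees, less where a joint would pass 70% of its speed; a pose out of reach is approached as far as the arm can. A call with a gripper value outside its range is refused whole. "claw" is the gripper command: -1 is shut, 1 is fully open, values between are in proportion, set as the call begins (left out, the last holds). The fingers move at their own pace and stop on an object; the grip force is fixed at half the most. Time passes only in rows, so rows that repeat a pose let the fingers close, or fill a call up. It gives the time, the measured TCP pose, the force and the opening at its end, in the units of the state.
- ctrl.sense(): the state, without advancing time (a new reading comes with each control period).
- ctrl.get_image(name): name is "side" or "top" or "wrist"; returns a dict with "img" (384x512x3 uint8, red, green, blue), "z_map" (384x512 float32, m along the optical axis (not along the pixel's ray), 0 where there is no reading), "intrinsics" (3x3 intrinsics, pixels), "extrinsics" (4x4, takes a point from world to camera coordinates); the wrist camera has in their place "T_tool_cam" (4x4, takes a point from camera to tool coordinates, whose origin is the TCP and whose axes are the tool frame's). Camera axes: x right, y up, looking along -z (the intrinsics and any distortion apply to the point x, -y, -z); pixel columns grow to the right and rows downward; lengths in m; the calibration is good to about 2 mm. A picture is of the moment at which its call begins: read the wrist's pose just before it.
- ctrl.close_job(): hands the job in, once; it reports no verdict.
The state is a dict: "clock": time; "joints": joint angles; "qvel": joint speeds; "joint_efforts": joint torques, N m; "tcp_pos": TCP position; "ee_rot": TCP orientation; "contact_force": force on the tool from outside, world axes, zero at the start; "wrist_torque": the same for the moment, N m; "width": finger opening in m.
Only numpy, scipy, OpenCV 4.12 (cv2) and the standard library are available. Lean on these libraries where they do the work, as an engineer would, in place of code of your own. Each camera call takes 0.05 s, during which the arm holds its last target.

TASK

The top plate and the two packing plates bolted finger-tight on the steel channel have swung out of line, so the second bolt will not go in. Swing the top plate back over the channel, then take the tapered drift from the timber rack and drive it down through the outermost hole of the whole pack until its collar sits flat on the top plate, and leave it standing there. Leave the second bolt in the rack, and do not disturb the oil bottle or the screwdriver.

Things in the scene. Friction and masses are not known exactly. Their poses are not given: they have to be found in the camera images.
- channel: Dark steel channel, 230 mm long, 120 mm wide, 90 mm high, on its two flanges, 8 mm web on top, hollow and empty below. Fixed: two grey cleats, 40 mm high, reaching 90 mm from its middle line, hold it to the bench. Origin: centre of its underside; x along its length towards the drift hole, y across, z up. On the web lie, from below, two packing plates and the top plate.
- clamp_bolt_axis (a point): Where the axis of the clamping bolt meets the web's upper face, 125 mm along the channel from the drift hole. Each of the three plates swings about it by itself and stays where left (about 4 N sideways at the drift hole moves one). Bolt head and washer stand 14.5 mm above the top plate.
- channel_hole (a point): Centre of the channel's drift hole (20 mm, nearest the free end) on the web's upper face, 90 mm above the bench, under the pack; axes as the channel's. The pack is 20 mm thick (6 + 6 + 8), its top 110 mm above the bench. Every plate has such a drift hole 125 mm from the clamping bolt, and a 20 mm hole for the second bolt about midway.
- packing_place (a point): On the channel's middle line above the drift hole, at the joint between the two packing plates (each 176 x 62 x 6 mm, brass over aluminium), 96 mm above the bench. Their own positions are not reported and the top plate hides them: the drift hole of each lies anywhere up to 10 mm to either side (along the channel's y) of the channel's hole, and has to be found by feel.
- top_plate (a joint): Angle of the top plate about the clamping bolt, rad: 0 lies along the channel, holes in line; positive swings its free end to the channel's +y side. Starts at 0.12 to 0.22 (drift hole 15 to 27 mm off). Bare steel, 190 x 90 x 8 mm, underside 102 mm above the bench, long edges 45 mm either side of its middle line (the packing plates' edges are 31 mm from theirs).
- plate_hole (a point): Centre of the top plate's drift hole (20 mm), on its upper face. x runs along the plate away from the clamping bolt, y across it, z up. The plate's free end is 30 mm further along x.
- taper_drift: Steel drift, 142 mm, 0.22 to 0.36 kg, point down in a hole of the rack, collar on the rack. Origin at the point, z up its axis. From the point: 9 mm thick at 3 mm, growing evenly to 18 mm thick at 48 mm; 18 mm shank to the collar's underside at 80 mm; collar 30 mm thick, to 86 mm; dark ringed grip 20 mm thick, 86 to 128 mm; striking head 28 mm thick, 128 to 142 mm.
- drift_tip (a point): The drift's point, the lower end of its axis.
- drift_collar (a point): Centre of the underside of the drift's collar, 80 mm above the point. It is level with the top of the top plate when the drift is home.
- rack: Timber rack for the drift and the second bolt: block 56 x 170 x 90 mm high on a 66 x 180 mm foot. Fixed. Origin: centre of its underside; two upright 21 mm holes through it, 50 mm to either side of its middle along its y. Either one may hold the drift.
- second_bolt: Hex-head bolt, 18 mm thick, with washer, head up in the other hole of the rack; the head stands 15 mm above the rack. Origin at the lower end of the shank, which is 80 mm long. To be left there.
- oil_bottle: White plastic oil bottle with a teal band, 47 mm thick, 130 mm high, standing on the bench. Origin: centre of its underside. To be left alone.
- screwdriver: Screwdriver with red handle, 225 mm long along its y, 28 mm thick, lying on the bench. Origin: middle of its underside. To be left alone.

How it is judged:
On the way, in this order (a step that is already met when the one before it is completed fails the run):
1. the top plate is swung back: its drift hole lies within 8 mm of the channel's (horizontal distance between plate_hole and channel_hole below 0.008 m), for 0.1 s.
2. the drift is started: its point is through the pack and in the channel's hole (z of drift_tip in the frame of channel_hole below -0.003 m and horizontal distance between drift_tip and channel_hole below 0.012 m), for 0.1 s.
At the end, for the whole second after the job is handed in: The drift stands upright (within 3.4 degrees) and at rest in the drift hole, its collar down on the top plate (collar's underside 17 to 23.5 mm above the channel's web, on a pack 20 mm thick), its axis and the top plate's hole each within 3 mm of the channel's hole (z of drift_collar in the frame of channel_hole between 0.017 and 0.0235 m and horizontal distance between each of drift_collar, plate_hole and channel_hole below 0.003 m and horizontal distance between drift_tip and channel_hole below 0.006 m and angle between taper_drift's own z axis and vertical below 0.06 rad and linear speed of taper_drift below 0.02 m/s and angular speed of taper_drift below 0.2 rad/s); the robot touches nothing.
It fails at once if the second bolt is moved more than 25 mm (distance of second_bolt from where it was at the start of the episode above 0.025 m).
It fails at once if the oil bottle is moved more than 25 mm (distance of oil_bottle from where it was at the start of the episode above 0.025 m).
It fails at once if the screwdriver is moved more than 25 mm (distance of screwdriver from where it was at the start of the episode above 0.025 m).
It also fails if it takes over 64 s, if anything falls off the work surface, if the arm or the gripper's body presses on something with over 40 N, if the wrist force passes 120 N, or if a joint passes its speed limit or range.

## Working session

There is one attempt and no reset: what is moved stays moved. The work goes in short steps, Python scripts to look and compute and a tool call to move; the robot and the scene stay as the last step left them, time stands still between calls to the robot, and variables do not carry over. Pictures are saved under pics/ and viewed, and the job is handed in when it is done.

Besides the shell and the picture viewer there is one more tool, called after "Request:" by a JSON object that holds its "method" and its "body", one argument or row to a line. apply_moves: Moves the arm, as the interface text tells. Its arguments: {"type":"object","properties":{"plan":{"type":"array"},"claw":{"type":"number"}},"required":["plan"]}

```bash
ls; mkdir -p pics; cat > h.py <<'E'
import numpy as np, cv2
from cell import ctrl
from scipy.spatial.transform import Rotation as R
def Rq(q): return R.from_quat([q[1],q[2],q[3],q[0]]).as_matrix()
def pts(d,s=None):
    K=np.array(d["intrinsics"]);z=d["z_map"];v,u=np.mgrid[0:z.shape[0],0:z.shape[1]]
    X=(u-K[0,2])/K[0,0]*z;Y=-(v-K[1,2])/K[1,1]*z
    P=np.stack([X,Y,-z,np.ones_like(z)],-1)
    T=c2w(d,s)
    return (P@T.T)[...,:3]
def c2w(d,s=None):
    if "extrinsics" in d: return np.linalg.inv(np.array(d["extrinsics"]))
    W=np.eye(4);W[:3,:3]=Rq(s["ee_rot"]);W[:3,3]=s["tcp_pos"]
    return W@np.array(d["T_tool_cam"])
def ray(d,u,v,zp,s=None):
    K=np.array(d["intrinsics"]);T=c2w(d,s)
    r=T[:3,:3]@np.array([(u-K[0,2])/K[0,0],-(v-K[1,2])/K[1,1],-1]);o=T[:3,3]
    return o+r*(zp-o[2])/r[2]
E
python3 - <<'E'
from h import *
import pickle
s=ctrl.sense();print(s)
D={}
for n in ["side","top","wrist"]:
    s=ctrl.sense();d=ctrl.get_image(n);D[n]=(d,s);print(d.keys(),d["intrinsics"])
    cv2.imwrite(f"pics/{n}0.png",d["img"][...,::-1])
    P=pts(d,s);print(n,c2w(d,s)[:3,3].round(3))
pickle.dump(D,open("d0.pkl","wb"))
E
```

```text
pics
{'clock': 0.0, 'joints': array([ 1.15300412e+00,  3.20316859e-01,  1.56567925e+00,  1.49633132e-05,
        1.25740941e+00, -1.99979157e-02]), 'qvel': array([ 2.06570512e-03, -5.83683708e-04, -8.53902252e-05,  2.17097046e-03,
       -1.32967464e-03,  8.54350537e-04]), 'joint_efforts': array([-1.24824942e-04, -4.15528679e+01, -2.34161729e+01,  1.72032458e-05,
        8.19479028e-03,  1.24962969e-05]), 'tcp_pos': array([0.22255908, 0.52969515, 0.24746782]), 'ee_rot': array([ 4.80463859e-04,  8.32883223e-01,  5.53448024e-01, -7.68649314e-04]), 'contact_force': array([-0.12846762, -0.28005637,  0.180165  ]), 'wrist_torque': array([-0.05121165,  0.03047165,  0.00730447]), 'width': 0.08558324255055251}
dict_keys(['img', 'z_map', 'intrinsics', 'extrinsics']) [[373.50246942   0.         256.04314409]
 [  0.         373.50246942 192.08118051]
 [  0.           0.           1.        ]]
side [ 0.139 -0.238  0.783]
dict_keys(['img', 'z_map', 'intrinsics', 'extrinsics']) [[421.88052248   0.         250.29985972]
 [  0.         421.88052248 186.52899584]
 [  0.           0.           1.        ]]
top [0.38  0.091 1.188]
dict_keys(['img', 'z_map', 'intrinsics', 'T_tool_cam']) [[268.51789459   0.         255.97787349]
 [  0.         268.51789459 192.50823597]
 [  0.           0.           1.        ]]
wrist [0.158 0.557 0.373]
```

View pics/side0.png

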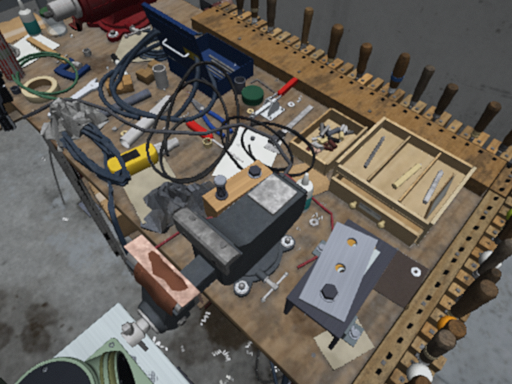

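View pics/top0.png

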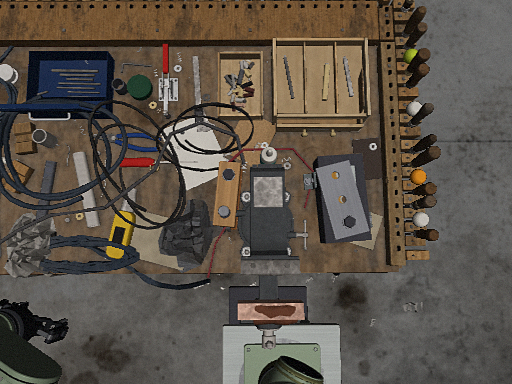

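View pics/wrist0.png

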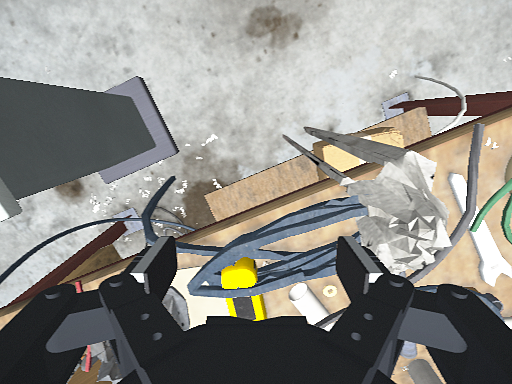

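```bash
python3 - <<'E'
from h import *
import pickle
D=pickle.load(open("d0.pkl","rb"))
d,s=D["top"];P=pts(d,s)
for u,v in [(348,222),(343,198),(337,176),(320,165),(229,174),(224,211),(269,156),(268,190),(268,230),(255,250),(300,210),(308,180),(20,150),(140,160),(325,100),(240,80)]:
    print("top",u,v,P[v,u].round(3))
i=d["img"][130:280,190:410,::-1]
cv2.imwrite("pics/topc.png",cv2.resize(i,None,fx=3.6,fy=3.6,interpolation=cv2.INTER_CUBIC))
d,s=D["side"];P=pts(d,s)
for u,v in [(330,292),(341,268),(351,242),(222,185),(256,171),(307,185)]:
    print("side",u,v,P[v,u].round(3))
i=d["img"][150:350,180:440,::-1]
cv2.imwrite("pics/sidec.png",cv2.resize(i,None,fx=3,fy=3,interpolation=cv2.INTER_CUBIC))
E
```

```text
top 348 222 [ 0.425 -0.164  0.121]
top 343 198 [ 0.498 -0.182 -0.002]
top 337 176 [ 0.546 -0.145  0.098]
top 320 165 [ 0.578 -0.104  0.087]
top 229 174 [0.552 0.137 0.103]
top 224 211 [0.453 0.147 0.149]
top 269 156 [0.6   0.032 0.1  ]
top 268 190 [0.503 0.039 0.159]
top 268 230 [0.405 0.04  0.153]
top 255 250 [0.358 0.072 0.171]
top 300 210 [ 0.465 -0.059 -0.001]
top 308 180 [ 0.548 -0.081  0.017]
top 20 150 [0.634 0.721 0.034]
top 140 160 [0.605 0.388 0.028]
top 325 100 [ 0.76  -0.124  0.075]
top 240 80 [0.829 0.108 0.048]
side 330 292 [ 0.423 -0.171  0.121]
side 341 268 [ 0.49  -0.155  0.093]
side 351 242 [ 0.548 -0.137  0.101]
side 222 185 [0.446 0.136 0.144]
side 256 171 [0.549 0.133 0.102]
side 307 185 [0.604 0.023 0.096]
```

View pics/topc.png

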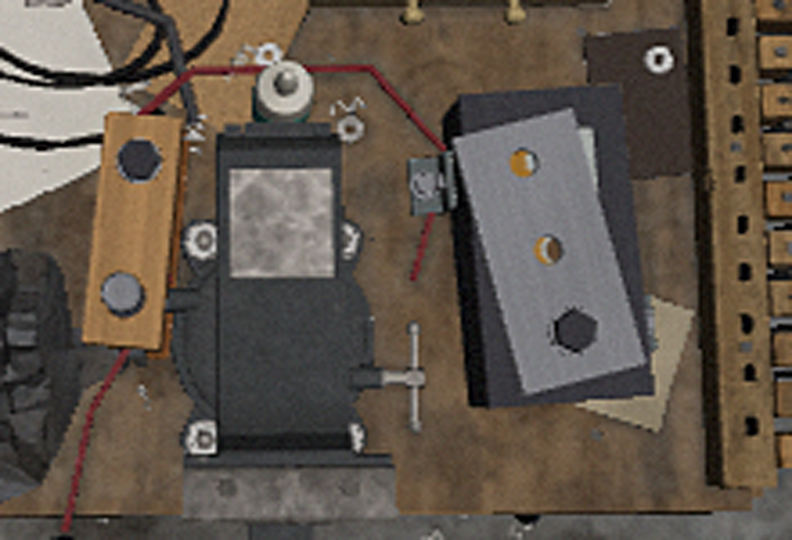

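View pics/sidec.png

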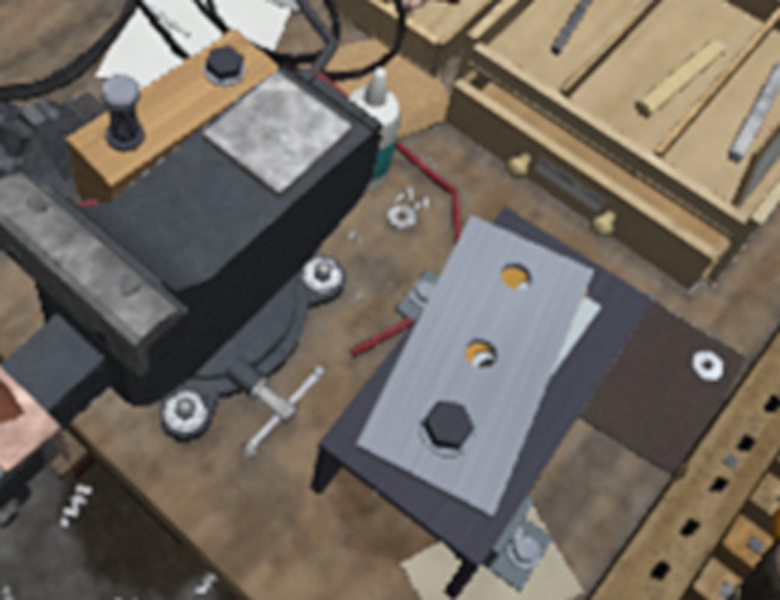

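```bash
cat >> h.py <<'E'
def goto(p,xdir_deg,s=None):
    """print tool-frame shift mm and turn deg to reach world p with tool down, tool x at world heading"""
    s=s or ctrl.sense();M=Rq(s["ee_rot"])
    a=np.radians(xdir_deg);x=np.array([np.cos(a),np.sin(a),0]);z=np.array([0,0,-1.]);y=np.cross(z,x)
    T=np.stack([x,y,z],1)
    print("shift",(M.T@(np.array(p)-s["tcp_pos"])*1000).round(1),"turn",np.degrees(R.from_matrix(M.T@T).as_rotvec()).round(2))
def st():
    s=ctrl.sense();M=Rq(s["ee_rot"])
    print("t",round(s["clock"],2),"tcp",(s["tcp_pos"]*1000).round(1),"head",np.degrees(np.arctan2(M[1,0],M[0,0])).round(2),"z",M[:,2].round(4),"F",s["contact_force"].round(1),"T",s["wrist_torque"].round(2),"w",round(s["width"]*1000,1),"j",s["joints"].round(2))
    return s
E
python3 - <<'E'
from h import *
import pickle
D=pickle.load(open("d0.pkl","rb"))
d,s=D["wrist"];print(np.array(d["T_tool_cam"]).round(3))
d,s=D["top"];P=pts(d,s);hsv=cv2.cvtColor(d["img"],cv2.COLOR_RGB2HSV)
def rect(m,n):
    q=P[m][:,:2].astype(np.float32)*1000
    r=cv2.minAreaRect(q);print(n,m.sum(),np.round(cv2.boxPoints(r),1).tolist(),np.round(r[1],1),r[2])
roi=(P[...,1]<-0.05)&(P[...,1]>-0.26)&(P[...,0]>0.3)&(P[...,0]<0.68)
rect(roi&(P[...,2]>0.106)&(P[...,2]<0.114),"top plate")
rect(roi&(P[...,2]>0.086)&(P[...,2]<0.114),"web+")
roi=(P[...,1]>0.1)&(P[...,1]<0.2)&(P[...,0]>0.35)&(P[...,0]<0.65)
rect(roi&(P[...,2]>0.083)&(P[...,2]<0.097),"rack")
rect(roi&(P[...,2]>0.14)&(P[...,2]<0.16),"head")
rect(roi&(P[...,2]>0.1)&(P[...,2]<0.109),"bolt")
roi=(P[...,1]<-0.05)&(P[...,1]>-0.26)&(P[...,0]>0.3)&(P[...,0]<0.68)
rect(roi&(P[...,2]>0.1175)&(P[...,2]<0.13),"clampbolt")
goto([0.43,-0.16,0.3],-5)
E
```

```text
[[ 1.    -0.     0.     0.   ]
 [-0.    -0.961 -0.277 -0.07 ]
 [ 0.     0.277 -0.961 -0.125]
 [ 0.     0.     0.     1.   ]]
top plate 2231 [[381.3999938964844, -132.0], [403.3999938964844, -220.8000030517578], [587.7000122070312, -175.10000610351562], [565.7000122070312, -86.30000305175781]] [189.9  91.5] 13.920677185058594
web+ 3765 [[371.6000061035156, -101.4000015258789], [380.8999938964844, -232.39999389648438], [610.5, -216.1999969482422], [601.2000122070312, -85.0999984741211]] [230.2 131.4] 4.0463547706604
rack 1188 [[416.6000061035156, 125.0], [586.2000122070312, 107.9000015258789], [591.7999877929688, 163.8000030517578], [422.20001220703125, 180.89999389648438]] [ 56.2 170.5] 84.25761413574219
head 98 [[440.6000061035156, 137.6999969482422], [465.1000061035156, 137.39999389648438], [465.3999938964844, 162.1999969482422], [440.8999938964844, 162.5]] [24.9 24.5] 89.34259796142578
bolt 90 [[541.0999755859375, 152.5], [541.7999877929688, 126.30000305175781], [566.5, 127.0], [565.7999877929688, 153.10000610351562]] [24.7 26.2] 1.5744684934616089
clampbolt 103 [[409.8999938964844, -157.3000030517578], [414.3999938964844, -183.3000030517578], [442.5, -178.39999389648438], [437.8999938964844, -152.39999389648438]] [28.4 26.4] 9.886381149291992
shift [-555.7  458.4  -51.6] turn [5.000e-02 7.000e-02 7.221e+01]
```

```bash
python3 - <<'E'
from h import *
goto([0.55,-0.215,0.25],4)
E
```

```text
shift [-559.8  590.4   -1.6] turn [4.000e-02 7.000e-02 6.321e+01]
```

Request:
{"method": "apply_moves", "body": {
  "plan": [
    [[-560, 590, -20], [0, 0, 63]],
    [[-560, 590, -20], [0, 0, 63]],
    [[-560, 590, -20], [0, 0, 63]],
    [[-560, 590, -20], [0, 0, 63]],
    [[-560, 590, -20], [0, 0, 63]],
    [[-560, 590, -20], [0, 0, 63]],
    [[-560, 590, -20], [0, 0, 63]],
    [[-560, 590, -20], [0, 0, 63]]
  ],
  "claw": -1
}}

```text
clock: 0.82
tcp_pos: [0.3567, 0.223, 0.2566]
ee_rot: [0.001, 0.996, 0.084, -0.0]
contact_force: [0.4, 0.2, 0.7]
width: -0.0002
```

```bash
python3 - <<'E'
from h import *
st();goto([0.55,-0.215,0.25],4)
E
```

```text
t 0.82 tcp [356.7 223.  256.6] head 9.59 z [-3.0e-04 -1.2e-03 -1.0e+00] F [0.4 0.2 0.7] T [-0.02 -0.06  0.01] w -0.2 j [ 0.53  0.07  1.87 -0.    1.21  0.36]
shift [117.6 464.1   7. ] turn [0.07 0.03 5.59]
```

Request:
{"method": "apply_moves", "body": {
  "plan": [
    [[118, 464, 7], [0, 0, 5.6]],
    [[118, 464, 7], [0, 0, 5.6]],
    [[118, 464, 7], [0, 0, 5.6]],
    [[118, 464, 7], [0, 0, 5.6]],
    [[118, 464, 7], [0, 0, 5.6]],
    [[118, 464, 7], [0, 0, 5.6]],
    [[118, 464, 7], [0, 0, 5.6]],
    [[118, 464, 7], [0, 0, 5.6]]
  ]
}}

```text
clock: 1.48
tcp_pos: [0.4912, -0.0822, 0.2519]
ee_rot: [0.0, 0.999, 0.035, -0.0]
contact_force: [0.4, 1.8, -0.9]
width: -0.0001
```

```bash
python3 - <<'E'
from h import *
st();goto([0.55,-0.215,0.23],4)
E
```

```text
t 1.48 tcp [491.2 -82.2 251.9] head 3.96 z [-5.e-04 -9.e-04 -1.e+00] F [ 0.4  1.8 -0.9] T [-0.01  0.01  0.05] w -0.1 j [-0.19  0.2   1.73 -0.    1.22 -0.26]
shift [ 49.5 136.5  22. ] turn [ 0.05  0.03 -0.04]
```

Request:
{"method": "apply_moves", "body": {
  "plan": [
    [[50, 137, 22], [0, 0, 0]],
    [[50, 137, 22], [0, 0, 0]],
    [[50, 137, 22], [0, 0, 0]],
    [[50, 137, 22], [0, 0, 0]],
    [[50, 137, 22], [0, 0, 0]],
    [[50, 137, 22], [0, 0, 0]],
    [[50, 137, 22], [0, 0, 0]],
    [[50, 137, 22], [0, 0, 0]]
  ]
}}

```text
clock: 2.15
tcp_pos: [0.5501, -0.2143, 0.2302]
ee_rot: [0.0, 0.999, 0.035, -0.0]
contact_force: [-0.0, -0.4, -0.0]
width: 0.0004
```

```bash
cat > look.py <<'E'
import sys,pickle
from h import *
n=sys.argv[1];name=sys.argv[2]
s=st();d=ctrl.get_image(name);pickle.dump((d,s),open(n+".pkl","wb"))
i=d["img"][...,::-1]
if len(sys.argv)>3:
    a,b,c,e=map(int,sys.argv[3:7]);i=i[b:e,a:c]
f=min(800/i.shape[1],600/i.shape[0],6);cv2.imwrite(f"pics/{n}.png",cv2.resize(i,None,fx=f,fy=f,interpolation=cv2.INTER_CUBIC));print("scale",f)
E
python3 look.py w1 wrist
```

```text
t 2.15 tcp [ 550.1 -214.3  230.2] head 4.03 z [-6.e-04 -5.e-04 -1.e+00] F [-0.  -0.4 -0. ] T [-0.02  0.04 -0.08] w 0.4 j [-0.39  0.36  1.56 -0.    1.23 -0.46]
scale 1.5625
```

View pics/w1.png

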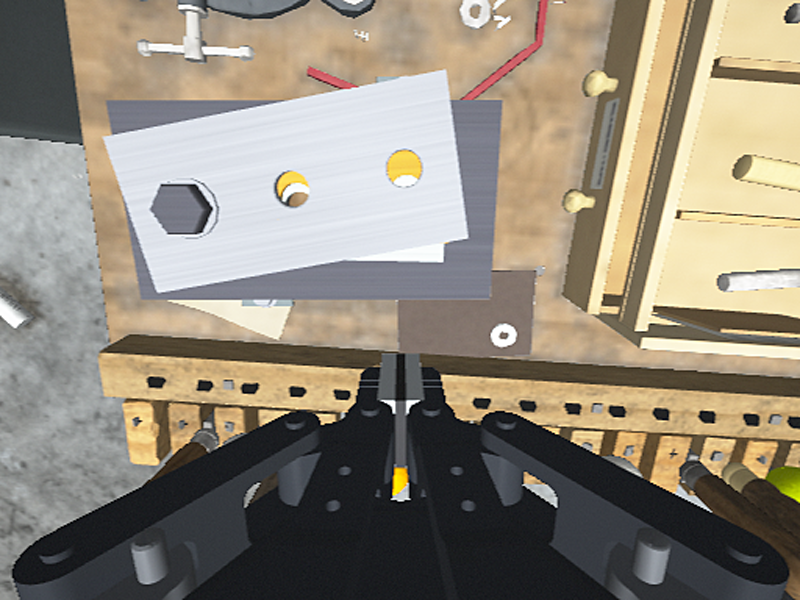

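```bash
python3 - <<'E'
from h import *
import pickle
d,s=pickle.load(open("w1.pkl","rb"));P=pts(d,s)
for u,v in [(290,160),(260,75),(250,120)]: print(P[v,u].round(4))
def r(u,v,z): return (ray(d,u/1.5625,v/1.5625,z,s)*1000).round(1)[:2]
for c in [(107,100),(500,100),(490,298),(142,298)]: print("web",r(*c,.09))
for c in [(104,137),(444,70),(468,238),(157,293)]: print("plate",r(*c,.11))
for c in [(345,261),(443,262)]: print("alu",r(*c,.096))
i=d["img"][95:150,160:290,::-1]
cv2.imwrite("pics/w1c.png",cv2.resize(i,None,fx=6,fy=6,interpolation=cv2.INTER_CUBIC))
i=d["img"][140:200,90:330,::-1]
cv2.imwrite("pics/w1d.png",cv2.resize(i,None,fx=3.3,fy=3.3,interpolation=cv2.INTER_CUBIC))
E
```

```text
[ 0.5823 -0.1845  0.0893]
[ 0.5466 -0.1113  0.1098]
[ 0.5405 -0.1485  0.1111]
web [ 373.2 -111.7]
web [600.1 -95.7]
web [ 609.7 -214.3]
web [ 381.6 -230.4]
plate [ 382.3 -132.9]
plate [564.7 -87.1]
plate [ 587.4 -173.8]
plate [ 403.3 -220.1]
alu [ 514.6 -195.2]
alu [ 575.9 -191.5]
```

View pics/w1c.png

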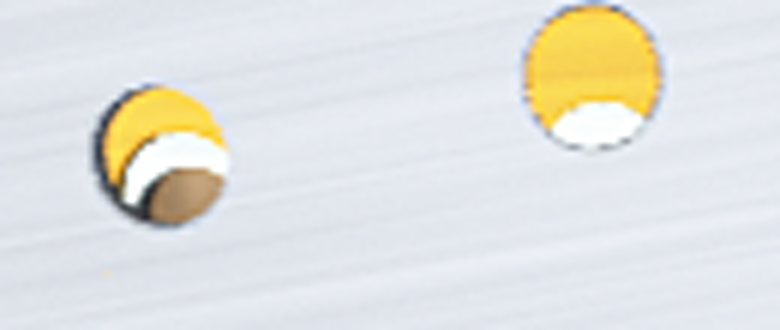

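View pics/w1d.png

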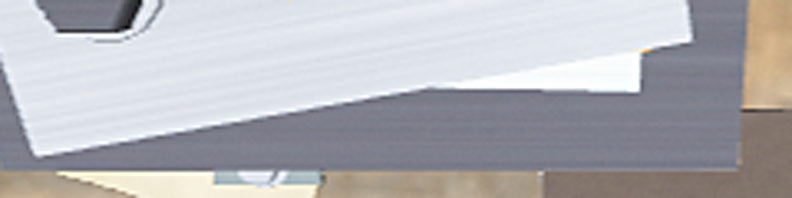

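```bash
python3 - <<'E'
from h import *
import pickle
d,s=pickle.load(open("w1.pkl","rb"))
cl=np.array([426.2,-168.1]);a=np.radians(4.03);C=np.array([[np.cos(a),np.sin(a)],[-np.sin(a),np.cos(a)]])
def r(x,y,z,n):
    q=(ray(d,160+x/6-.5,95+y/6-.5,z,s)*1000)[:2];q=C@(q-cl);print(n,"chan frame from clamp",q.round(1))
r(598,100,.102,"brass drift hole top")
r(560,118,.102,"brass drift");r(640,118,.102,"brass drift")
r(593,77,.11,"top hole centre")
r(180,130,.102,"brass mid top");r(122,180,.102,"brass mid left")
r(190,168,.096,"alu mid top");r(148,205,.096,"alu mid left")
E
```

```text
brass drift hole top chan frame from clamp [123.6  19.1]
brass drift chan frame from clamp [117.8  16.5]
brass drift chan frame from clamp [129.9  16.5]
top hole centre chan frame from clamp [122.7  22.1]
brass mid top chan frame from clamp [60.3 14.7]
brass mid left chan frame from clamp [51.   7.4]
alu mid top chan frame from clamp [60.1  9. ]
alu mid left chan frame from clamp [53.1  3.4]
```

```bash
cat >> h.py <<'E'
CL=np.array([426.0,-167.8]);A=np.radians(4.03)
def W(x,y,z):
    "channel frame (from clamp axis, mm) -> world m"
    c,s=np.cos(A),np.sin(A);return np.array([CL[0]+c*x-s*y,CL[1]+s*x+c*y,z])/1000
def CH(p):
    c,s=np.cos(A),np.sin(A);q=np.array(p[:2])*1000-CL;return np.array([c*q[0]+s*q[1],-s*q[0]+c*q[1],p[2]*1000]).round(1)
E
python3 - <<'E'
from h import *
print(W(125,0,90))
goto(W(110,90,160),4.03)
E
```

```text
[ 0.55069092 -0.15901515  0.09      ]
shift [ -10.6 -145.1   70.3] turn [0.05 0.02 0.01]
```

Request:
{"method": "apply_moves", "body": {
  "plan": [
    [[-10, -40, 0], [0, 0, 0]],
    [[-10, -80, 10], [0, 0, 0]],
    [[-11, -120, 40], [0, 0, 0]],
    [[-11, -145, 70], [0, 0, 0]],
    [[-11, -145, 100], [0, 0, 0]],
    [[-11, -145, 114], [0, 0, 0]],
    [[-11, -145, 114], [0, 0, 0]],
    [[-11, -145, 114], [0, 0, 0]]
  ]
}}

```text
clock: 2.87
tcp_pos: [0.5288, -0.0696, 0.1167]
ee_rot: [0.0, 0.999, 0.036, -0.0]
contact_force: [0.1, 0.9, 0.1]
width: 0.0004
```

```bash
python3 - <<'E'
from h import *
s=st();print(CH(s["tcp_pos"]))
goto(W(110,62,116),4.03)
E
python3 look.py w2 side 250 180 450 350
```

```text
t 2.87 tcp [528.8 -69.6 116.7] head 4.12 z [-5.e-04 -7.e-04 -1.e+00] F [0.1 0.9 0.1] T [-0.04 -0.   -0.06] w 0.4 j [-0.15  0.38  1.85 -0.    0.92 -0.22]
[109.4  90.8 116.7]
shift [ 0.5 28.8  0.7] turn [0.04 0.03 0.09]
t 2.87 tcp [528.8 -69.6 116.7] head 4.12 z [-5.e-04 -7.e-04 -1.e+00] F [0.1 0.9 0.1] T [-0.04 -0.   -0.06] w 0.4 j [-0.15  0.38  1.85 -0.    0.92 -0.22]
scale 3.5294117647058822
```

View pics/w2.png

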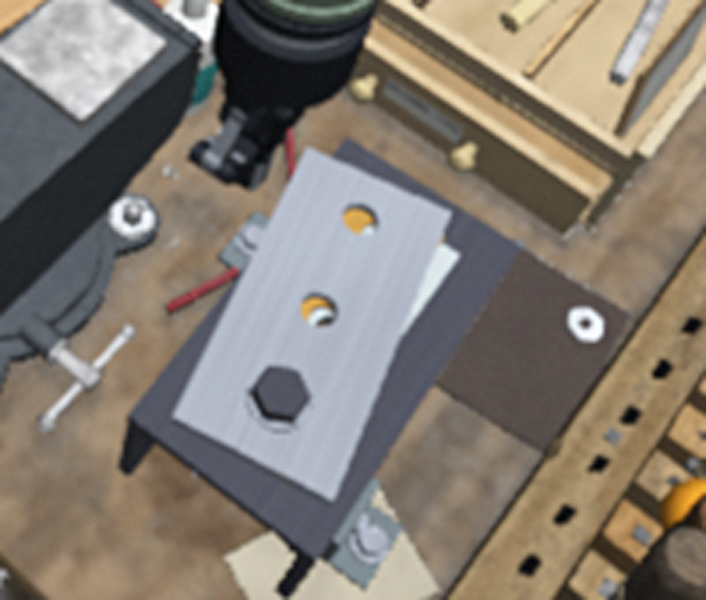

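Request:
{"method": "apply_moves", "body": {
  "plan": [
    [[0, 5, 0], [0, 0, 0]],
    [[0, 9, 0], [0, 0, 0]],
    [[0, 13, 0], [0, 0, 0]],
    [[0, 17, 0], [0, 0, 0]],
    [[0, 20, 0], [0, 0, 0]],
    [[0, 23, 0], [0, 0, 0]],
    [[0, 25, 0], [0, 0, 0]],
    [[0, 27, 0], [0, 0, 0]]
  ]
}}

```text
clock: 3.58
tcp_pos: [0.5335, -0.0965, 0.1189]
ee_rot: [-0.0, 0.999, 0.035, 0.003]
contact_force: [2.6, 5.8, 1.7]
width: 0.0001
```

```bash
cat > plate.py <<'E'
# top plate pose from top camera
from h import *
s=ctrl.sense();d=ctrl.get_image("top");P=pts(d,s)
print(CH(s["tcp_pos"]),"F",s["contact_force"].round(1),"t",s["clock"])
hsv=cv2.cvtColor(d["img"],cv2.COLOR_RGB2HSV)
Q=P.copy();roi=(P[...,1]<-0.05)&(P[...,1]>-0.26)&(P[...,0]>0.37)&(P[...,0]<0.61)&(abs(P[...,2]-.110)<.004)
m=cv2.morphologyEx(roi.astype(np.uint8),cv2.MORPH_OPEN,np.ones((5,5)))
n,l,stt,_=cv2.connectedComponentsWithStats(m);k=1+np.argmax(stt[1:,4]);m=l==k
r=cv2.minAreaRect((P[m][:,:2]*1000).astype(np.float32));print(np.round(r,1) if 0 else r)
a=r[2] if r[2]<45 else r[2]-90
c=np.array(r[0]);h=np.radians(a);print("angle rel channel",a-4.03,"clamp est",c-60*np.array([np.cos(h),np.sin(h)]),"hole offs from angle",125*np.sin(h-A), "plate hole chan", CH(np.r_[(c+65*np.array([np.cos(h),np.sin(h)]))/1000,.11]))
i=d["img"][130:280,280:410,::-1];cv2.imwrite("pics/plate.png",cv2.resize(i,None,fx=4,fy=4,interpolation=cv2.INTER_CUBIC))
E
python3 plate.py; python3 look.py w3 wrist
```

```text
[112.3  63.5 118.9] F [2.6 5.8 1.7] t 3.5833
((509.195556640625, -168.59759521484375), (70.36882019042969, 39.829368591308594), 89.04845428466797)
angle rel channel -4.9815457153320315 clamp est [ 449.20383083 -167.60118468] hole offs from angle -10.854359480755061 plate hole chan [147.7 -12.3 110. ]
t 3.63 tcp [533.5 -96.9 118.9] head 3.98 z [ 6.9e-03  6.0e-04 -1.0e+00] F [3.3 5.2 0.8] T [ 0.9  -0.51  0.09] w -0.1 j [-0.2   0.38  1.83  0.    0.92 -0.27]
scale 1.5625
```

View pics/w3.png

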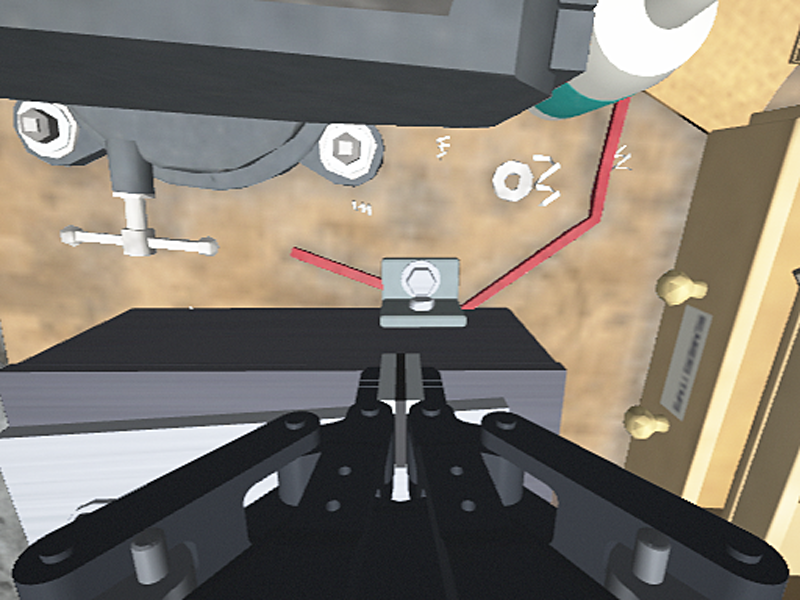

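```bash
cat > edge.py <<'E'
import pickle,sys
from h import *
d,s=pickle.load(open(sys.argv[1]+".pkl","rb"))
f=float(sys.argv[2]);v=list(map(float,sys.argv[3:]));z=.11
for i in range(0,len(v),2): print(v[i:i+2],CH(ray(d,v[i]/f,v[i+1]/f,z,s)))
E
python3 edge.py w3 1.5625 5 427 5 436 508 398 508 407 340 415
python3 look.py w3s side 250 180 450 350
```

```text
[5.0, 427.0] [-30.1  47.9 110. ]
[5.0, 436.0] [-31.   44.2 110. ]
[508.0, 398.0] [151.2  58.8 110. ]
[508.0, 407.0] [151.5  55.2 110. ]
[340.0, 415.0] [ 91.   52.2 110. ]
t 3.68 tcp [533.3 -96.9 118.8] head 3.99 z [ 6.3e-03  4.0e-04 -1.0e+00] F [2.6 3.8 1.9] T [ 0.76 -0.3   0.01] w -0.1 j [-0.2   0.38  1.83  0.    0.92 -0.27]
scale 3.5294117647058822
```

View pics/w3s.png

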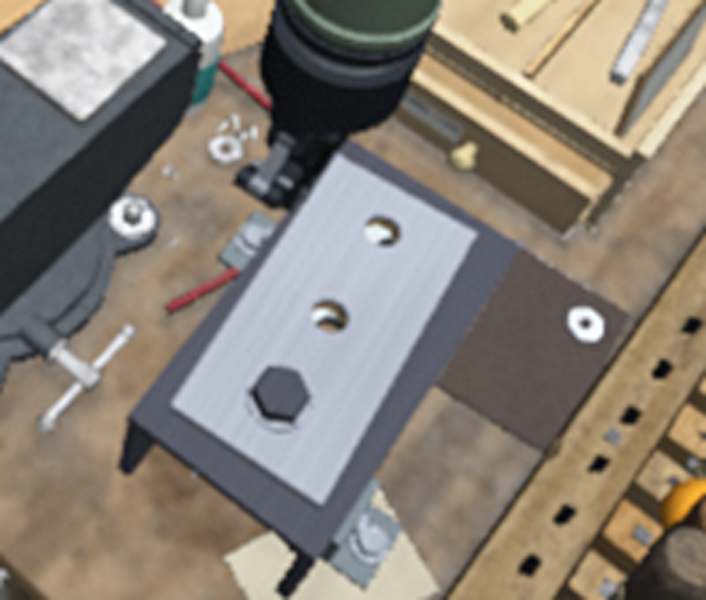

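Request:
{"method": "apply_moves", "body": {
  "plan": [
    [[0, 1, 1], [0, 0, 0]],
    [[0, 2, 1], [0, 0, 0]],
    [[0, 2.5, 1], [0, 0, 0]],
    [[0, 3, 1], [0, 0, 0]],
    [[0, 3, 1], [0, 0, 0]],
    [[0, 3, 1], [0, 0, 0]],
    [[0, 3, 1], [0, 0, 0]],
    [[0, 3, 1], [0, 0, 0]]
  ]
}}

```text
clock: 4.4
tcp_pos: [0.5342, -0.0998, 0.1183]
ee_rot: [-0.0, 0.999, 0.035, 0.004]
contact_force: [2.4, 5.1, 2.2]
width: 0.0002
```

```bash
python3 look.py w4 wrist 0 200 400 300;python3 - <<'E'
from h import *
s=st();print(CH(s["tcp_pos"]))
E
```

```text
t 4.4 tcp [534.2 -99.8 118.3] head 3.96 z [ 8.2e-03  9.0e-04 -1.0e+00] F [2.4 5.1 2.2] T [ 0.77 -0.35  0.08] w 0.2 j [-0.21  0.38  1.83  0.    0.92 -0.28]
scale 2.0
t 4.45 tcp [534.2 -99.8 118.3] head 3.96 z [ 0.0082  0.001  -1.    ] F [2.5 4.8 3. ] T [ 0.77 -0.34  0.03] w 0.3 j [-0.21  0.38  1.83  0.    0.92 -0.28]
[112.7  60.3 118.3]
```

View pics/w4.png

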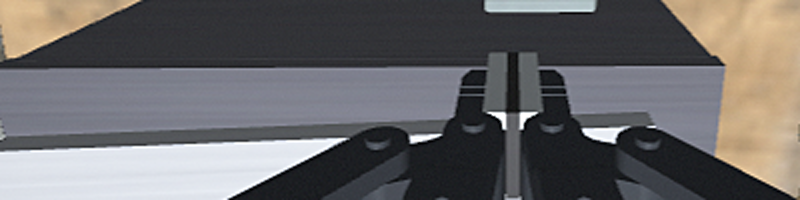

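Request:
{"method": "apply_moves", "body": {
  "plan": [
    [[0, -10, 0], [0, 0, 0]],
    [[0, -15, -20], [0, 0, 0]],
    [[0, -15, -60], [0, 0, 0]],
    [[0, -30, -100], [0, 0, 0]],
    [[0, -60, -120], [0, 0, 0]],
    [[-10, -100, -120], [0, 0, 0]],
    [[-20, -140, -120], [0, 0, 0]],
    [[-30, -180, -120], [0, 0, 0]]
  ],
  "claw": 0.2
}}

```text
clock: 5.12
tcp_pos: [0.4899, 0.0784, 0.2385]
ee_rot: [0.0, 0.999, 0.034, 0.004]
contact_force: [-0.3, -0.4, 0.1]
width: 0.0513
```

```bash
python3 plate.py; python3 - <<'E'
from h import *
st();goto([.4538,.1496,.220],-5.74);goto([.4538,.1496,.118],-5.74)
E
```

```text
[ 81.1 241.1 238.5] F [-0.3 -0.4  0.1] t 5.1167
((500.2154235839844, -160.97994995117188), (136.1432342529297, 86.27180480957031), 4.109367370605469)
angle rel channel 0.0793673706054685 clamp est [ 440.36967876 -165.27958094] hole offs from angle 0.17315268658910737 plate hole chan [139.5   1.7 110. ]
t 5.17 tcp [487.1  84.8 238.2] head 4.14 z [ 0.0055  0.0056 -1.    ] F [-3.9  4.8 -0.8] T [0.15 0.09 0.04] w 50.9 j [0.15 0.2  1.76 0.01 1.18 0.07]
shift [-28.6 -66.9  18.4] turn [-0.33 -0.31  9.88]
shift [-29.2 -66.4 120.4] turn [-0.33 -0.31  9.88]
```

View pics/plate.png

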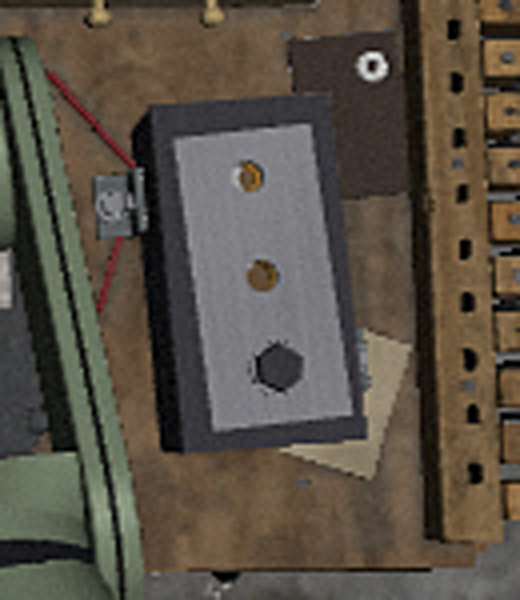

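Request:
{"method": "apply_moves", "body": {
  "plan": [
    [[-15, -30, 10], [0, 0, 5]],
    [[-28, -60, 18], [0, 0, 9.9]],
    [[-29, -66, 30], [-0.3, -0.3, 9.9]],
    [[-29, -67, 50], [-0.3, -0.3, 9.9]],
    [[-29, -67, 50], [-0.3, -0.3, 9.9]],
    [[-29, -67, 50], [-0.3, -0.3, 9.9]],
    [[-29, -67, 50], [-0.3, -0.3, 9.9]],
    [[-29, -67, 50], [-0.3, -0.3, 9.9]]
  ]
}}

```text
clock: 5.83
tcp_pos: [0.4545, 0.1493, 0.1893]
ee_rot: [-0.0, 0.999, -0.051, 0.001]
contact_force: [0.2, -0.5, -0.1]
width: 0.0512
```

```bash
python3 look.py w5 wrist;python3 - <<'E'
from h import *
goto([.4538,.1496,.118],-5.74)
E
```

```text
t 5.83 tcp [454.5 149.3 189.3] head -5.8 z [ 1.8e-03  5.0e-04 -1.0e+00] F [ 0.2 -0.5 -0.1] T [-0.01 -0.05 -0.02] w 51.2 j [ 0.29  0.22  1.87 -0.    1.05  0.39]
scale 1.5625
shift [-0.8 -0.1 71.3] turn [-0.05 -0.1  -0.07]
```

View pics/w5.png

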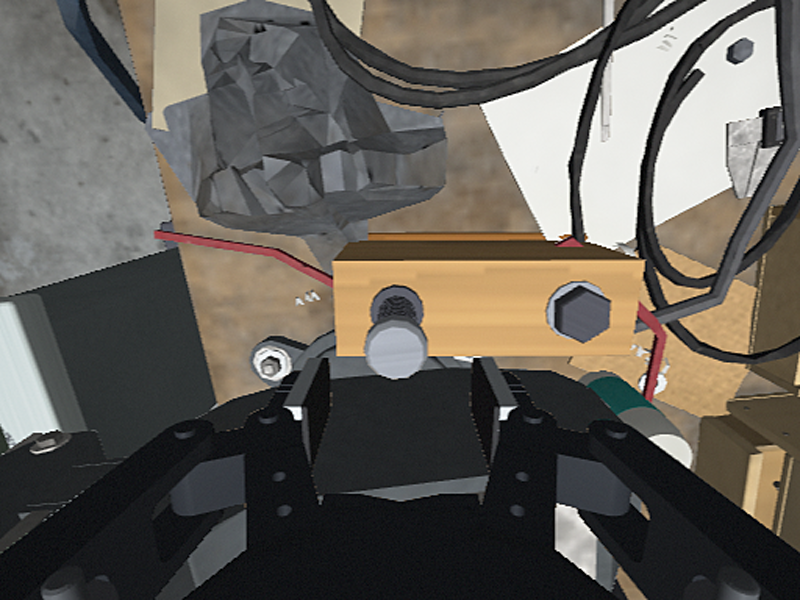

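```bash
python3 - <<'E'
from h import *
import pickle
d,s=pickle.load(open("w5.pkl","rb"));print(ray(d,396/1.5625,350/1.5625,.152,s),ray(d,582/1.5625,312/1.5625,.105,s))
E
```

```text
[0.45346286 0.15173539 0.152     ] [0.55028117 0.143602   0.105     ]
```

Request:
{"method": "apply_moves", "body": {
  "plan": [
    [[-1, -1, 15], [0, 0, 0]],
    [[-1, -1, 35], [0, 0, 0]],
    [[-1, -1, 55], [0, 0, 0]],
    [[-1, -1, 66], [0, 0, 0]],
    [[-1, -1, 71], [0, 0, 0]],
    [[-1, -1, 71], [0, 0, 0]],
    [[-1, -1, 71], [0, 0, 0]],
    [[-1, -1, 71], [0, 0, 0]]
  ]
}}

```text
clock: 6.55
tcp_pos: [0.4546, 0.1506, 0.1193]
ee_rot: [-0.001, 0.999, -0.051, 0.002]
contact_force: [-0.1, -0.3, 0.9]
width: 0.0516
```

Request:
{"method": "apply_moves", "body": {
  "plan": [
    [[0, 0, 0], [0, 0, 0]],
    [[0, 0, 0], [0, 0, 0]],
    [[0, 0, 0], [0, 0, 0]],
    [[0, 0, 0], [0, 0, 0]],
    [[0, 0, 0], [0, 0, 0]],
    [[0, 0, 0], [0, 0, 0]],
    [[0, 0, 0], [0, 0, 0]],
    [[0, 0, 0], [0, 0, 0]]
  ],
  "claw": -1
}}

```text
clock: 7.22
tcp_pos: [0.4548, 0.1508, 0.1202]
ee_rot: [-0.001, 0.999, -0.051, 0.003]
contact_force: [-2.5, -0.6, 5.4]
width: 0.0228
```

```bash
python3 look.py w6 wrist 150 150 400 384
```

```text
t 7.22 tcp [454.8 150.8 120.2] head -5.82 z [ 0.0052  0.0018 -1.    ] F [-2.5 -0.6  5.4] T [ 0.01  0.22 -0.01] w 22.8 j [0.3  0.29 1.97 0.   0.87 0.4 ]
scale 2.5641025641025643
```

View pics/w6.png

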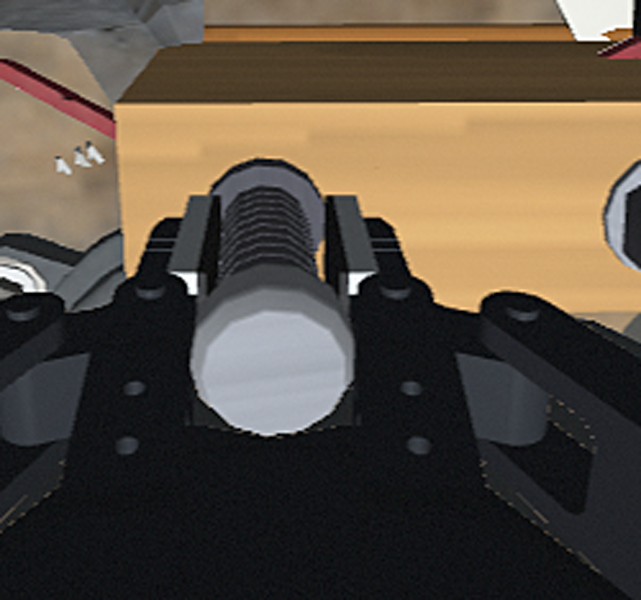

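Request:
{"method": "apply_moves", "body": {
  "plan": [
    [[0, 0, -2], [0, 0, 0]],
    [[0, 0, -5], [0, 0, 0]],
    [[0, 0, -8], [0, 0, 0]],
    [[0, 0, -12], [0, 0, 0]],
    [[0, 0, -15], [0, 0, 0]],
    [[0, 0, -15], [0, 0, 0]],
    [[0, 0, -15], [0, 0, 0]],
    [[0, 0, -15], [0, 0, 0]]
  ]
}}

```text
clock: 7.93
tcp_pos: [0.4546, 0.1508, 0.1351]
ee_rot: [-0.001, 0.999, -0.051, 0.002]
contact_force: [-0.2, -0.2, -2.7]
width: 0.0233
```

```bash
python3 look.py w7 wrist 150 150 400 384; python3 look.py s7 side 150 100 330 240
```

```text
t 7.93 tcp [454.6 150.8 135.1] head -5.82 z [ 0.0049  0.0017 -1.    ] F [-0.2 -0.2 -2.7] T [0.02 0.05 0.01] w 23.3 j [0.3  0.28 1.95 0.   0.91 0.4 ]
scale 2.5641025641025643
t 7.98 tcp [454.6 150.7 135. ] head -5.82 z [ 0.0048  0.0017 -1.    ] F [ 0.2 -0.4 -3.5] T [-0.    0.01 -0.02] w 22.8 j [0.3  0.28 1.95 0.   0.91 0.4 ]
scale 4.285714285714286
```

View pics/w7.png

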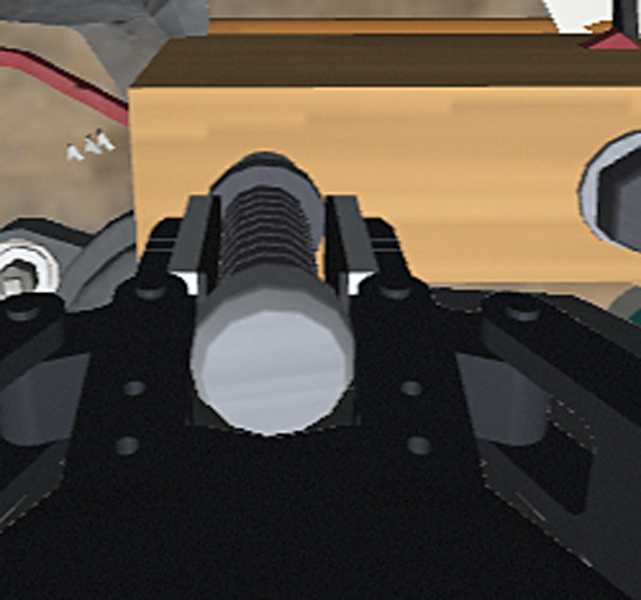

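View pics/s7.png

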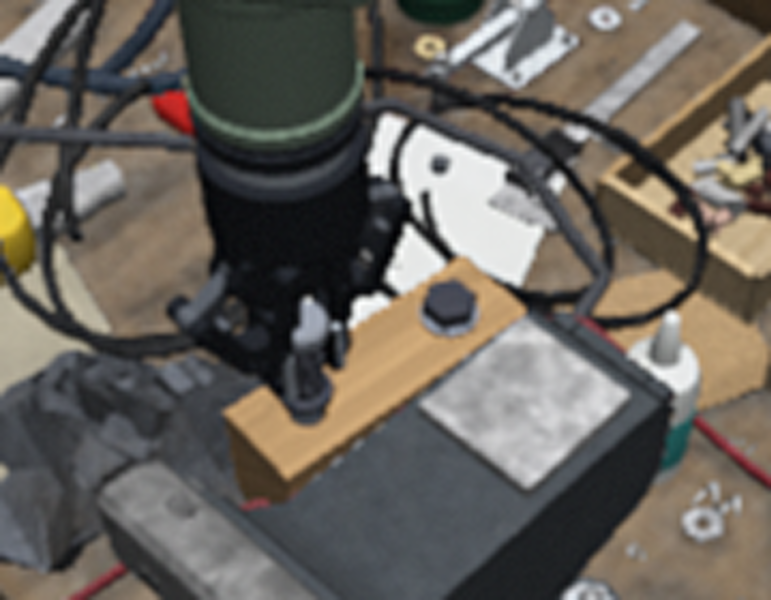

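```bash
python3 - <<'E'
from h import *
goto(W(125,6,320),-86)
E
```

```text
shift [ 126.8  292.1 -185.1] turn [-0.28 -0.13 80.18]
```

Request:
{"method": "apply_moves", "body": {
  "plan": [
    [[0, 0, -40], [0, 0, 0]],
    [[0, 0, -80], [0, 0, 0]],
    [[0, 0, -120], [0, 0, 6]],
    [[0, 0, -155], [0, 0, 12]],
    [[5, 20, -182], [0, 0, 19]],
    [[20, 50, -185], [0, 0, 26]],
    [[35, 85, -185], [0, 0, 33]],
    [[50, 125, -185], [0, 0, 40]]
  ]
}}

```text
clock: 8.7
tcp_pos: [0.4909, 0.0214, 0.3206]
ee_rot: [-0.002, 0.92, -0.391, 0.003]
contact_force: [1.5, -0.4, -2.8]
width: 0.0228
```

```bash
python3 - <<'E'
from h import *
st();goto(W(125,6,300),-86)
E
```

```text
t 8.7 tcp [490.9  21.4 320.6] head -46.04 z [ 0.0066  0.0022 -1.    ] F [ 1.5 -0.4 -2.8] T [-0.01 -0.08 -0.02] w 22.8 j [0.02 0.14 1.62 0.   1.37 0.82]
shift [166.7  78.4  20.6] turn [-0.4  -0.04 39.96]
```

Request:
{"method": "apply_moves", "body": {
  "plan": [
    [[25, 12, 0], [0, 0, 6]],
    [[55, 26, 0], [0, 0, 12]],
    [[90, 42, 0], [0, 0, 19]],
    [[120, 57, 5], [0, 0, 26]],
    [[150, 71, 15], [0, 0, 33]],
    [[167, 78, 35], [-0.4, 0, 40]],
    [[167, 78, 55], [-0.4, 0, 40]],
    [[167, 78, 55], [-0.4, 0, 40]]
  ]
}}

```text
clock: 9.37
tcp_pos: [0.5488, -0.1534, 0.2606]
ee_rot: [0.002, 0.73, -0.683, -0.004]
contact_force: [-2.1, 0.7, -4.2]
width: 0.0229
```

```bash
python3 - <<'E'
from h import *
s=st();print(CH(s["tcp_pos"]));goto(W(125,6,235),-86)
E
python3 look.py w8 wrist; python3 look.py s8 side 250 150 450 300; python3 look.py t8 top 280 130 410 250
```

```text
t 9.37 tcp [ 548.8 -153.4  260.6] head -86.15 z [-0.0095  0.0025 -1.    ] F [-2.1  0.7 -4.2] T [0.03 0.1  0.02] w 22.9 j [-0.29  0.31  1.55 -0.    1.29  1.21]
[123.6   5.8 260.6]
shift [-0.2 -1.7 25.6] turn [ 0.53  0.18 -0.15]
t 9.37 tcp [ 548.8 -153.4  260.6] head -86.15 z [-0.0095  0.0025 -1.    ] F [-2.1  0.7 -4.2] T [0.03 0.1  0.02] w 22.9 j [-0.29  0.31  1.55 -0.    1.29  1.21]
scale 1.5625
t 9.42 tcp [ 549.5 -152.8  262.9] head -86.07 z [-0.0063  0.0017 -1.    ] F [ 0.1 -1.1 -3.1] T [ 0.   -0.04 -0.  ] w 23.0 j [-0.29  0.31  1.55 -0.    1.3   1.21]
scale 4.0
t 9.47 tcp [ 550.5 -152.6  265. ] head -86.02 z [-2.e-03  5.e-04 -1.e+00] F [-0.4  0.  -2.8] T [-0.03  0.04 -0.03] w 22.9 j [-0.29  0.3   1.54 -0.    1.3   1.21]
scale 5.0
```

View pics/w8.png

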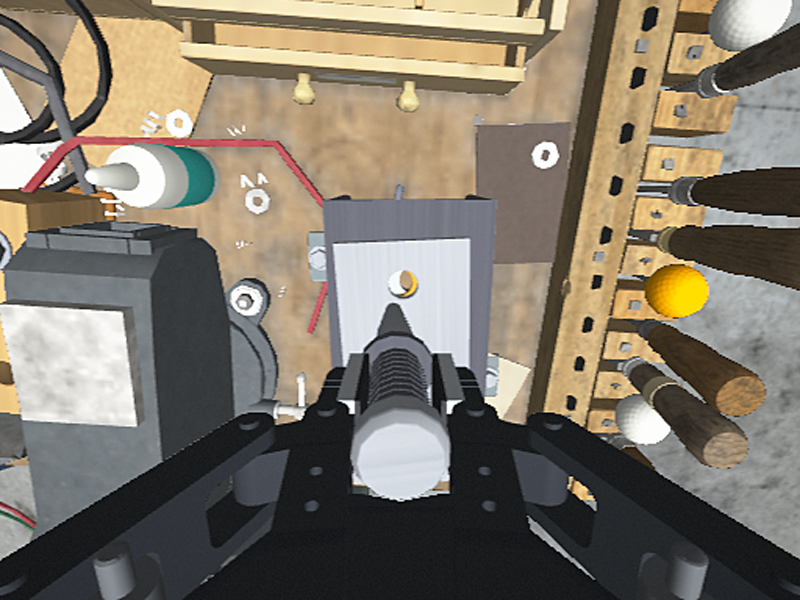

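View pics/s8.png

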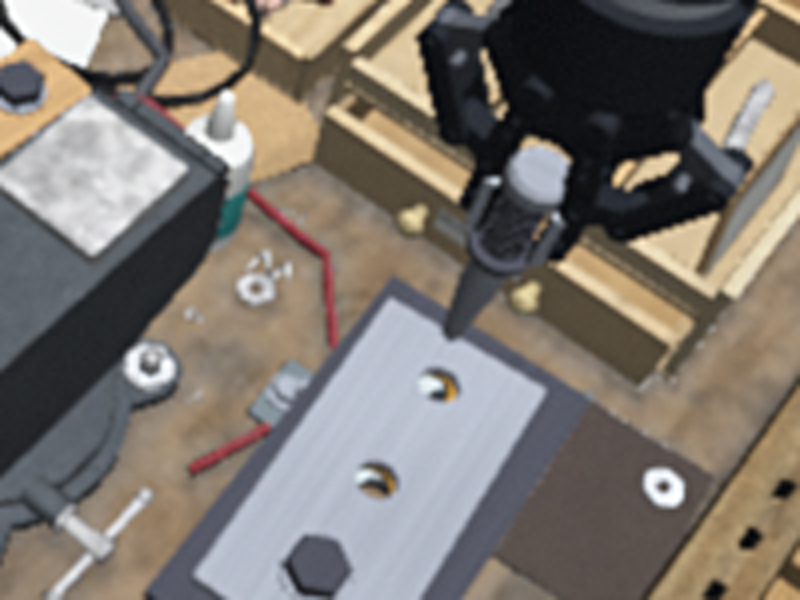

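View pics/t8.png

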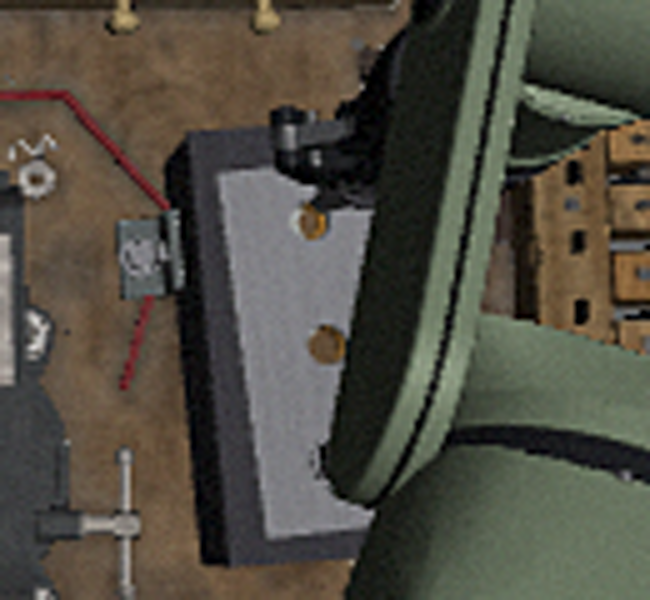

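```bash
python3 - <<'E'
from h import *
s=st();print(CH(s["tcp_pos"]))
E
python3 look.py w9 wrist 180 110 330 250
```

```text
t 9.52 tcp [ 551.2 -152.5  266.3] head -86.0 z [ 8.e-04 -5.e-04 -1.e+00] F [ 0.4 -0.5 -2.8] T [-0.01 -0.05 -0.01] w 23.0 j [-0.29  0.3   1.54 -0.    1.3   1.21]
[125.9   6.5 266.3]
t 9.52 tcp [ 551.2 -152.5  266.3] head -86.0 z [ 8.e-04 -5.e-04 -1.e+00] F [ 0.4 -0.5 -2.8] T [-0.01 -0.05 -0.01] w 23.0 j [-0.29  0.3   1.54 -0.    1.3   1.21]
scale 4.285714285714286
```

View pics/w9.png

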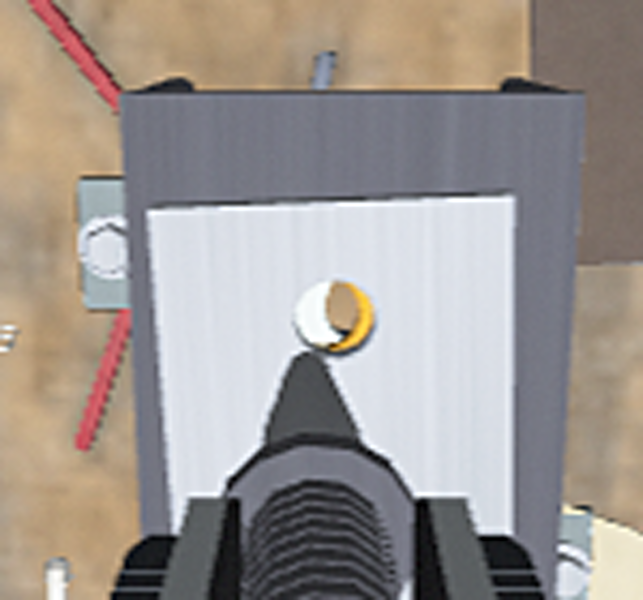

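```bash
cat > q.py <<'E'
import pickle,sys
from h import *
def load(n,ox,oy,f):
    d,s=pickle.load(open(n+".pkl","rb"));M=Rq(s["ee_rot"])
    def g(x,y,z,lab):
        p=ray(d,ox+x/f-.5,oy+y/f-.5,z,s);print(lab,"chan",CH(p),"tool",(M.T@(p-s["tcp_pos"])*1000).round(1));return p
    return g,s
E
python3 - <<'E'
from q import *
g,s=load("w9",180,110,4.2857);t=s["tcp_pos"][2]
g(308,356,t-.110,"tip")
g(320,440,t-.027,"collar far")
g(228,490,t-.024,"collarL");g(412,490,t-.024,"collarR")
g(334,317,.11,"plate hole")
g(148,210,.11,"pl c");g(515,197,.11,"pl c")
g(121,95,.09,"web c");g(585,95,.09,"web c")
g(345,305,.09,"visible bench in hole")
E
```

```text
tip chan [128.8  10.8 156.3] tool [ -4.4  -2.8 110. ]
collar far chan [140.3   7.8 239.3] tool [ -1.3 -14.4  27. ]
collarL chan [134.   20.6 242.3] tool [-14.1  -8.1  24. ]
collarR chan [134.   -5.1 242.3] tool [11.5 -8.1 24. ]
plate hole chan [125.8   4.9 110. ] tool [  1.4   0.3 156.3]
pl c chan [152.9  50.7 110. ] tool [-44.3 -26.8 156.3]
pl c chan [156.  -39.3 110. ] tool [ 45.7 -30.  156.4]
web c chan [179.3  59.4  90. ] tool [-53.  -53.2 176.3]
web c chan [179.3 -59.4  90. ] tool [ 65.7 -53.2 176.4]
visible bench in hole chan [124.1   1.9  90. ] tool [  4.5   2.  176.3]
```

```bash
python3 - <<'E'
from h import *
s=st();print(CH(s["tcp_pos"]));goto(W(125.5,5.7,226),-86)
E
```

```text
t 9.57 tcp [ 551.5 -152.4  267. ] head -85.97 z [ 0.0025 -0.0011 -1.    ] F [-0.2  0.4 -2.5] T [0.   0.01 0.02] w 23.3 j [-0.29  0.3   1.54 -0.    1.29  1.21]
[126.3   6.6 267. ]
shift [ 0.8  0.9 41. ] turn [-0.14 -0.07  0.03]
```

Request:
{"method": "apply_moves", "body": {
  "plan": [
    [[1, 1, 10], [0, 1, 0]],
    [[1, 1, 20], [0, 2, 0]],
    [[1, 1, 30], [0, 2, 0]],
    [[1, 1, 38], [0, 2, 0]],
    [[1, 1, 41], [0, 2, 0]],
    [[1, 1, 41], [0, 2, 0]],
    [[1, 1, 41], [0, 2, 0]],
    [[1, 1, 41], [0, 2, 0]]
  ]
}}

```text
clock: 10.23
tcp_pos: [0.5511, -0.1537, 0.2266]
ee_rot: [0.011, 0.731, -0.682, 0.015]
contact_force: [-0.6, -0.6, -3.5]
width: 0.0227
```

```bash
python3 look.py w10 wrist 180 110 330 250;  python3 look.py s10 side 300 150 440 270; python3 - <<'E'
from q import *
s=ctrl.sense();print(CH(s["tcp_pos"]),s["clock"])
E
```

```text
t 10.23 tcp [ 551.1 -153.7  226.6] head -85.99 z [ 0.0061 -0.0361 -0.9993] F [-0.6 -0.6 -3.5] T [ 0.02 -0.01  0.01] w 22.7 j [-0.27  0.32  1.62 -0.04  1.19  1.24]
scale 4.285714285714286
t 10.28 tcp [ 551.1 -153.7  226.7] head -85.99 z [ 0.0061 -0.0361 -0.9993] F [ 0.1  0.2 -3.4] T [ 0.04 -0.01  0.02] w 23.1 j [-0.27  0.32  1.62 -0.04  1.19  1.24]
scale 5.0
[125.7   5.3 226.6] 10.3333
```

View pics/w10.png

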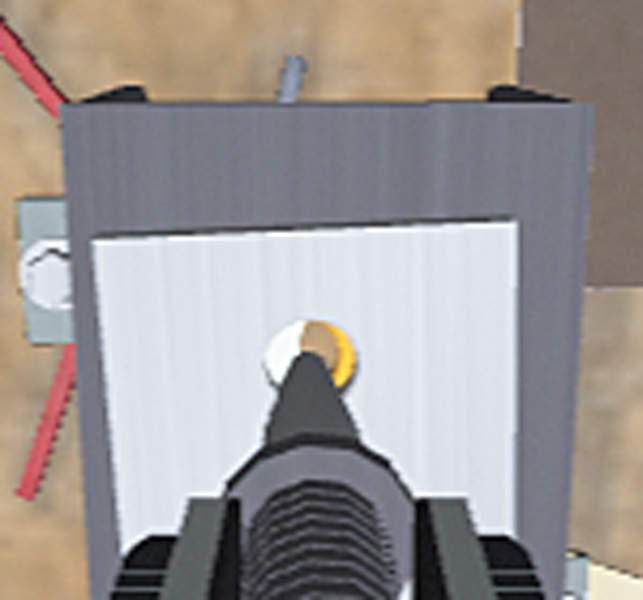

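View pics/s10.png

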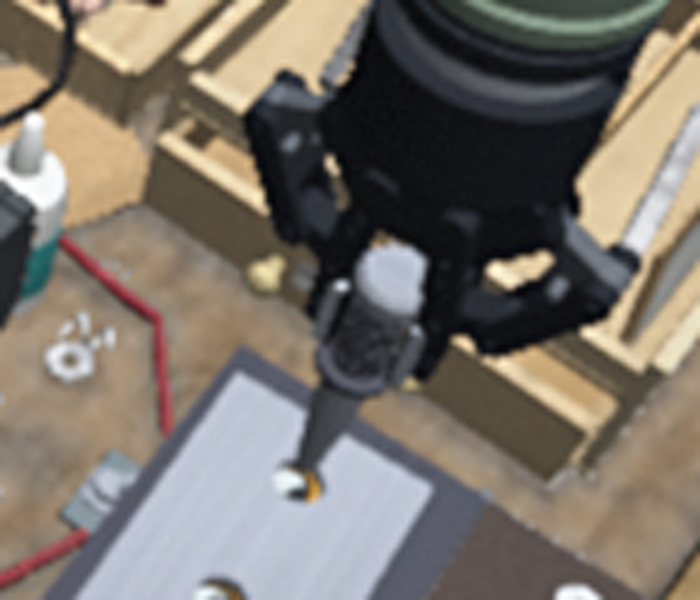

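Request:
{"method": "apply_moves", "body": {
  "plan": [
    [[0, 0, 4], [0, 0, 0]],
    [[0, 0, 8], [0, 0, 0]],
    [[0, 0, 11], [0, 0, 0]],
    [[0, 0, 14], [0, 0, 0]],
    [[0, 0, 16], [0, 0, 0]],
    [[0, 0, 18], [0, 0, 0]],
    [[0, 0, 18], [0, 0, 0]],
    [[0, 0, 18], [0, 0, 0]]
  ]
}}

```text
clock: 11.0
tcp_pos: [0.5511, -0.1543, 0.2085]
ee_rot: [0.011, 0.731, -0.682, 0.014]
contact_force: [-0.7, -0.1, -2.6]
width: 0.0231
```

```bash
python3 - <<'E'
from q import *
s=st();print(CH(s["tcp_pos"]),s["clock"])
E
```

```text
t 11.0 tcp [ 551.1 -154.3  208.5] head -85.99 z [ 0.0058 -0.036  -0.9993] F [-0.7 -0.1 -2.6] T [ 0.05 -0.03 -0.  ] w 23.1 j [-0.28  0.34  1.64 -0.04  1.15  1.24]
[125.7   4.7 208.5] 11.0
```

Request:
{"method": "apply_moves", "body": {
  "plan": [
    [[1, 0, 0], [0, 0, 0]],
    [[2, 0, 0], [0, 0, 0]],
    [[3, 0, 0], [0, 0, 0]],
    [[4, 0, 0], [0, 0, 0]],
    [[5, 0, 0], [0, 0, 0]],
    [[5.6, 0, 0], [0, 0, 0]],
    [[5.6, 0, 0], [0, 0, 0]],
    [[5.6, 0, 0], [0, 0, 0]]
  ]
}}

```text
clock: 11.67
tcp_pos: [0.5514, -0.1596, 0.2086]
ee_rot: [0.011, 0.731, -0.682, 0.014]
contact_force: [-0.9, 1.8, 0.9]
width: 0.0214
```

```bash
python3 - <<'E'
from q import *
s=st();print(CH(s["tcp_pos"]),s["clock"])
E
```

```text
t 11.67 tcp [ 551.4 -159.6  208.6] head -86.0 z [ 0.0054 -0.0353 -0.9994] F [-0.9  1.8  0.9] T [ 0.59 -0.97  0.04] w 21.4 j [-0.28  0.34  1.64 -0.04  1.15  1.23]
[125.6  -0.6 208.6] 11.6667
```

```bash
python3 look.py w11 wrist 180 110 330 250;  python3 look.py s11 side 300 150 440 270
```

```text
t 11.67 tcp [ 551.4 -159.6  208.6] head -86.0 z [ 0.0054 -0.0353 -0.9994] F [-0.9  1.8  0.9] T [ 0.59 -0.97  0.04] w 21.4 j [-0.28  0.34  1.64 -0.04  1.15  1.23]
scale 4.285714285714286
t 11.72 tcp [ 551.4 -159.6  208.7] head -85.99 z [ 0.0055 -0.0355 -0.9994] F [-2.4  0.8 -2.5] T [0.09 0.98 0.01] w 21.6 j [-0.28  0.34  1.64 -0.04  1.15  1.23]
scale 5.0
```

View pics/w11.png

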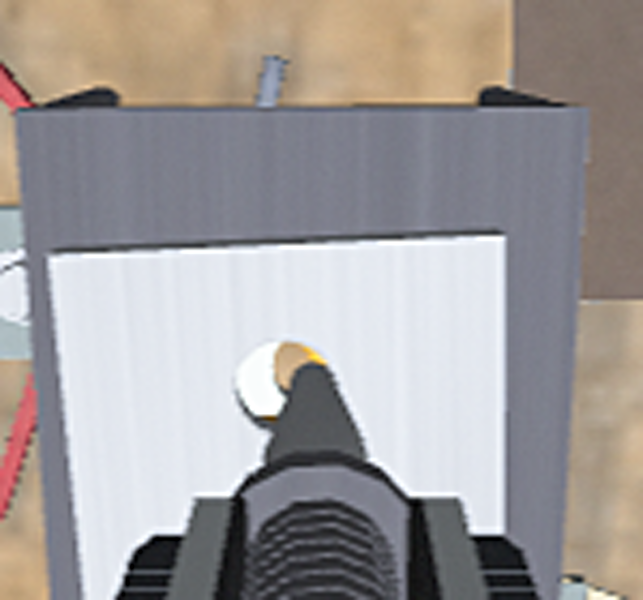

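View pics/s11.png

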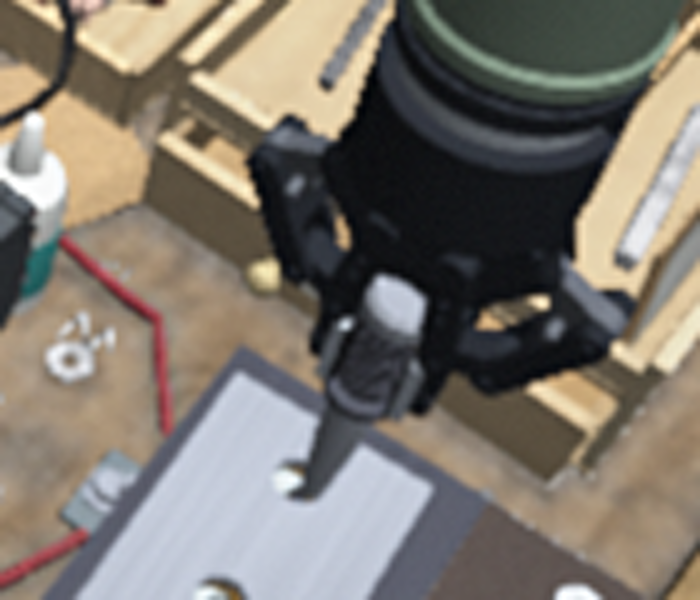

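```bash
python3 - <<'E'
from q import *
g,s=load("w11",180,110,4.2857);t=s["tcp_pos"][2]
g(312,366,t-.110,"tip far edge");g(312,366,.102,"same at 102")
g(320,455,t-.027,"collar far");g(235,500,t-.024,"collarL");g(410,500,t-.024,"collarR")
g(280,384,.11,"hole c est")
g(237,384,.11,"hole L");g(283,342,.11,"hole far")
g(48,253,.11,"pl c");g(504,235,.11,"pl c")
g(318,352,.102,"brass edge");g(276,360,.096,"alu edge")
E
```

```text
tip far edge chan [126.6  -1.   98.6] tool [ -3.5  -0.6 109.9]
same at 102 chan [127.5  -1.  102. ] tool [ -3.5  -1.6 106.6]
collar far chan [137.8  -0.3 181.6] tool [ -1.3 -12.1  27. ]
collarL chan [132.4  11.7 184.6] tool [-13.2  -6.7  23.6]
collarR chan [132.1 -12.8 184.6] tool [11.3 -6.4 24.4]
hole c est chan [126.2   5.8 110. ] tool [-9.9 -0.2 98.3]
hole L chan [126.3  14.5 110. ] tool [-18.6  -0.3  98. ]
hole far chan [135.   5. 110.] tool [-9.2 -9.1 98.4]
pl c chan [153.5  50.8 110. ] tool [-54.9 -27.6  96.8]
pl c chan [156.5 -38.8 110. ] tool [ 34.7 -30.6 100. ]
brass edge chan [130.6  -2.2 102. ] tool [ -2.2  -4.6 106.6]
alu edge chan [127.2   6.7  96. ] tool [-11.3  -1.2 112.3]
```

Request:
{"method": "apply_moves", "body": {
  "plan": [
    [[0, -1.5, 1], [0, 0, 0]],
    [[0, -1.5, 3], [0, 0, 0]],
    [[0, -1.5, 5], [0, 0, 0]],
    [[0, -1.5, 7], [0, 0, 0]],
    [[0, -1.5, 9], [0, 0, 0]],
    [[0, -1.5, 11], [0, 0, 0]],
    [[0, -1.5, 13], [0, 0, 0]],
    [[0, -1.5, 14], [0, 0, 0]]
  ]
}}

```text
clock: 12.43
tcp_pos: [0.5598, -0.1608, 0.2033]
ee_rot: [0.005, 0.731, -0.682, 0.023]
contact_force: [1.7, 5.0, 33.4]
width: 0.0214
```

```bash
python3 - <<'E'
from q import *
s=st();print(CH(s["tcp_pos"]),s["clock"])
E
```

```text
t 12.43 tcp [ 559.8 -160.8  203.3] head -86.06 z [ 0.0273 -0.0396 -0.9988] F [ 1.7  5.  33.4] T [ 1.03 -0.09 -0.11] w 21.4 j [-0.28  0.35  1.64 -0.03  1.11  1.23]
[133.9  -2.5 203.3] 12.4333
```

Request:
{"method": "apply_moves", "body": {
  "plan": [
    [[0, 2, -2], [0, 0, 0]],
    [[0, 4, -4], [0, 0, 0]],
    [[0, 7, -6], [1, 0, 0]],
    [[0, 8, -8], [1, 0, 0]],
    [[0, 8, -8], [1, 0, 0]],
    [[0, 8, -8], [1, 0, 0]],
    [[0, 8, -8], [1, 0, 0]],
    [[0, 8, -8], [1, 0, 0]]
  ]
}}

```text
clock: 13.1
tcp_pos: [0.5513, -0.1611, 0.2105]
ee_rot: [-0.001, 0.731, -0.682, 0.029]
contact_force: [0.6, 0.4, -2.8]
width: 0.0209
```

```bash
python3 look.py w12 wrist 180 110 330 250;  python3 look.py s12 side 300 150 440 270;python3 - <<'E'
from q import *
s=st();print(CH(s["tcp_pos"]),s["clock"])
E
```

```text
t 13.1 tcp [ 551.3 -161.1  210.5] head -86.06 z [ 0.0434 -0.0381 -0.9983] F [ 0.6  0.4 -2.8] T [ 0.31  0.49 -0.05] w 20.9 j [-0.29  0.32  1.66 -0.03  1.11  1.22]
scale 4.285714285714286
t 13.15 tcp [ 551.4 -161.1  210.6] head -86.06 z [ 0.0436 -0.0382 -0.9983] F [-3.6  0.2 -2.8] T [ 0.15  1.24 -0.07] w 21.4 j [-0.29  0.32  1.66 -0.03  1.11  1.22]
scale 5.0
t 13.2 tcp [ 551.5 -161.1  210.7] head -86.06 z [ 0.0441 -0.0381 -0.9983] F [ 4.1  2.  -4. ] T [ 0.35 -0.59 -0.15] w 21.1 j [-0.29  0.32  1.66 -0.03  1.1   1.22]
[125.7  -2.1 210.7] 13.2
```

View pics/w12.png

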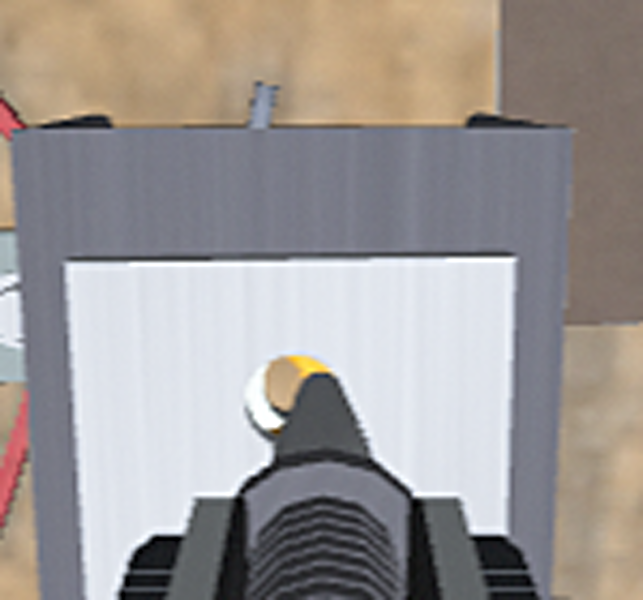

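View pics/s12.png

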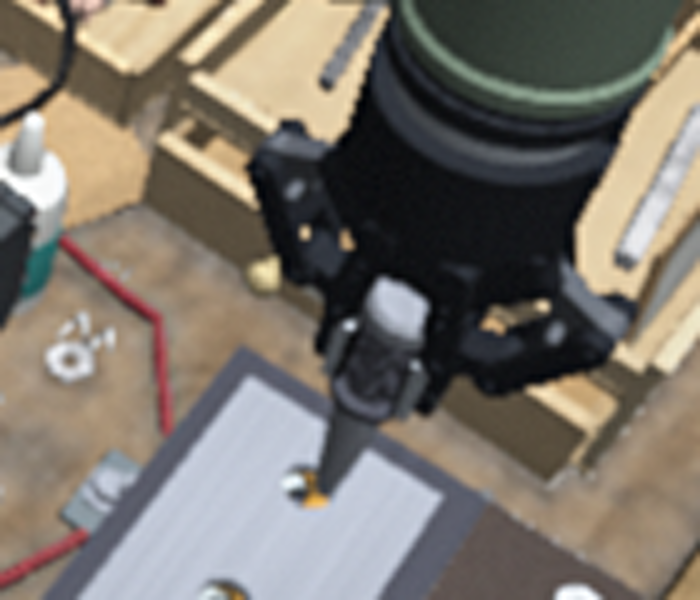

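```bash
python3 - <<'E'
from q import *
g,s=load("w12",180,110,4.2857);t=s["tcp_pos"][2]
g(320,375,t-.110,"tip far edge")
g(325,450,t-.027,"collar far");g(242,500,t-.024,"collarL");g(412,500,t-.024,"collarR")
g(247,390,.11,"hole L");g(293,357,.11,"hole far")
g(66,262,.11,"pl c");g(516,257,.11,"pl c");g(14,130,.09,"web");g(570,128,.09,"web")
g(318,362,.102,"brass edge");g(275,362,.096,"alu edge")
E
```

```text
tip far edge chan [128.5  -4.8 100.5] tool [ -1.8   1.5 110. ]
collar far chan [139.3  -2.7 183.5] tool [ -0.6 -12.7  27.5]
collarL chan [133.1   9.1 186.5] tool [-12.2  -6.6  23.8]
collarR chan [132.7 -14.8 186.5] tool [11.6 -6.2 24.8]
hole L chan [128.   10.5 110. ] tool [-16.8   1.6  99.9]
hole far chan [134.9   1.  110. ] tool [ -7.3  -5.3 100.6]
pl c chan [154.8  45.9 110. ] tool [-52.2 -25.2  99.5]
pl c chan [155.1 -44.1 110. ] tool [ 37.8 -25.5 103.3]
web chan [179.7  58.9  90. ] tool [-66.  -49.3 120. ]
web chan [179.7 -58.9  90. ] tool [ 51.6 -49.3 124.8]
brass edge chan [131.8  -4.4 102. ] tool [ -2.2  -1.8 108.7]
alu edge chan [130.4   4.8  96. ] tool [-11.6  -0.2 114.2]
```

Request:
{"method": "apply_moves", "body": {
  "plan": [
    [[-0.5, -0.5, 0], [0, -0.5, 0]],
    [[-1, -0.7, 0], [0, -1, 0]],
    [[-1.5, -0.7, 0], [0, -1.5, 0]],
    [[-1.5, -0.7, 0], [0, -1.5, 0]],
    [[-1.5, -0.7, 0], [0, -1.5, 0]],
    [[-1.5, -0.7, 0], [0, -1.5, 0]],
    [[-1.5, -0.7, 0], [0, -1.5, 0]],
    [[-1.5, -0.7, 0], [0, -1.5, 0]]
  ]
}}

```text
clock: 13.87
tcp_pos: [0.5522, -0.1595, 0.2107]
ee_rot: [-0.01, 0.731, -0.682, 0.02]
contact_force: [-3.3, 0.7, -1.8]
width: 0.0216
```

```bash
python3 look.py w13 wrist 190 160 310 250; python3 - <<'E'
from q import *
s=st();print(CH(s["tcp_pos"]),s["clock"])
E
```

```text
t 13.87 tcp [ 552.2 -159.5  210.7] head -86.0 z [ 0.0425 -0.0122 -0.999 ] F [-3.3  0.7 -1.8] T [ 0.14  0.93 -0.06] w 21.6 j [-0.3   0.33  1.66  0.    1.12  1.2 ]
scale 6
t 13.92 tcp [ 552.1 -159.5  210.7] head -86.0 z [ 0.0423 -0.0121 -0.999 ] F [-0.8  0.3 -1.7] T [-0.02 -0.42  0.04] w 21.2 j [-0.3   0.33  1.66  0.    1.12  1.2 ]
[126.4  -0.6 210.7] 13.9167
```

View pics/w13.png

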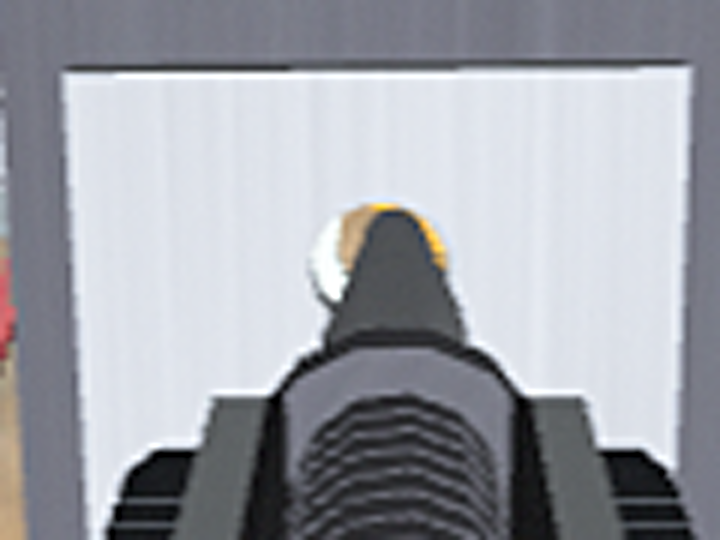

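```bash
cat > dep.py <<'E'
import sys
from q import *
n=sys.argv[1]
d,s=pickle.load(open(n+".pkl","rb"));P=pts(d,s);t=s["tcp_pos"]
hsv=cv2.cvtColor(d["img"],cv2.COLOR_RGB2HSV)
Q=np.array([[CH(P[v,u]) for u in range(190,330)] for v in range(110,300)])
# drift points: above plate, near the axis, in front of grip
c=CH(t)
for z0 in range(int(c[2])-120,int(c[2])+40,6):
    m=(abs(Q[...,2]-z0)<3)&(abs(Q[...,0]-c[0])<18)&(abs(Q[...,1]-c[1])<22)
    if z0<112: m&=False
    if m.sum()>3:
        q=Q[m];print(z0,m.sum(),"x max",q[:,0].max(),"y",q[:,1].min(),q[:,1].max(),"mid",(q[:,1].min()+q[:,1].max())/2)
E
python3 dep.py w13
```

```text
114 23 x max 139.5 y -22.0 17.4 mid -2.3000000000000007
120 14 x max 135.3 y -5.2 3.2 mid -1.0
126 13 x max 135.5 y -5.8 3.2 mid -1.2999999999999998
132 20 x max 136.2 y -6.5 4.7 mid -0.8999999999999999
138 22 x max 136.7 y -7.1 4.6 mid -1.25
144 24 x max 136.9 y -7.4 5.3 mid -1.0500000000000003
150 32 x max 137.3 y -8.0 6.0 mid -1.0
156 52 x max 137.6 y -8.5 8.1 mid -0.20000000000000018
162 62 x max 137.3 y -8.8 7.9 mid -0.4500000000000002
168 56 x max 137.3 y -7.2 6.3 mid -0.4500000000000002
174 9 x max 137.1 y -2.3 2.9 mid 0.30000000000000004
186 11 x max 141.6 y -12.7 11.1 mid -0.7999999999999998
192 525 x max 142.4 y -11.8 11.6 mid -0.10000000000000053
198 210 x max 140.2 y -17.5 20.8 mid 1.6500000000000004
204 392 x max 138.8 y -22.5 21.3 mid -0.5999999999999996
210 409 x max 138.5 y -22.5 21.3 mid -0.5999999999999996
216 487 x max 138.3 y -22.5 21.3 mid -0.5999999999999996
222 517 x max 138.2 y -22.3 21.3 mid -0.5
228 502 x max 137.9 y -17.2 17.3 mid 0.05000000000000071
234 272 x max 139.5 y -22.4 21.3 mid -0.5499999999999989
240 788 x max 139.9 y -22.5 21.3 mid -0.5999999999999996
246 1511 x max 139.8 y -22.4 21.3 mid -0.5499999999999989
```

```bash
cat > col.py <<'E'
import sys
from q import *
for n in sys.argv[1:]:
    d,s=pickle.load(open(n+".pkl","rb"));P=pts(d,s);t=s["tcp_pos"];c=CH(t)
    cc,ss=np.cos(A),np.sin(A);X=P[...,0]*1000-CL[0];Y=P[...,1]*1000-CL[1]
    q=np.stack([cc*X+ss*Y,-ss*X+cc*Y,P[...,2]*1000],-1)
    # collar top ring: in front of the grip (image rows), near axis
    m=(q[...,0]>c[0]+10.5)&(q[...,0]<c[0]+20)&(abs(q[...,1]-c[1])<8)&(abs(q[...,2]-c[2]+22)<12)
    z=q[m][:,2];h,e=np.histogram(z,np.arange(c[2]-36,c[2]-8,1));k=h.argmax()
    print(n,"tcp",c,"collar-top z - tcp z",e[k]-c[2],h[max(k-2,0):k+3],"xmax",q[m][:,0].max()-c[0])
    # head top
    m=(abs(q[...,0]-c[0])<20)&(abs(q[...,1]-c[1])<20)&(q[...,2]>c[2]+20)&(q[...,2]<c[2]+50)
    z=q[m][:,2];h,e=np.histogram(z,np.arange(c[2]+15,c[2]+50,1));k=h.argmax()
    m2=m&(abs(q[...,2]-e[k]-.5)<1.5);w=q[m2];print("   head top",e[k]-c[2],h[k],"x",w[:,0].min()-c[0],w[:,0].max()-c[0],"y",w[:,1].min()-c[1],w[:,1].max()-c[1])
E
python3 col.py w7 w9 w10 w11 w12 w13
```

```text
w7 tcp [ 50.9 315.8 135.1] collar-top z - tcp z -25.0 [ 2 20 32  3  0] xmax 19.763158414883158
   head top 31.0 1442 x -19.86725888903033 19.99034871725238 y -12.352856576327895 17.273843042275928
w9 tcp [125.9   6.5 266.3] collar-top z - tcp z -25.0 [15 28 75 48  5] xmax 15.030431629571353
   head top 31.0 1440 x -12.368005087058918 14.561519624351746 y -19.771268930523682 19.998242856512867
w10 tcp [125.8   5.3 226.6] collar-top z - tcp z -25.0 [18 30 75 48  7] xmax 14.912015605668174
   head top 31.00000000000003 1450 x -12.484413039188667 14.13768968055085 y -19.83029029846706 19.762383128446583
w11 tcp [125.6  -0.6 208.6] collar-top z - tcp z -18.0 [17 60 85 21  0] xmax 14.88152198361405
   head top 38.0 1266 x -6.897282556249067 13.227030241622145 y -19.997991059366512 19.95555891196335
w12 tcp [125.5  -2.1 210.5] collar-top z - tcp z -18.0 [ 21  52 121  30   4] xmax 15.739230691177966
   head top 38.0 1360 x -8.197202070528789 13.318839046942713 y -19.822637302480068 19.97250311283276
w13 tcp [126.5  -0.6 210.7] collar-top z - tcp z -18.0 [ 16  35 105  80  13] xmax 15.891046097758277
   head top 38.0 1438 x -8.240968205243334 12.45112200275355 y -19.8960975053316 19.920739025274393
```

```bash
python3 - <<'E'
from h import *
goto(W(125.5,1.0,211),-86)
E
```

```text
shift [-1.6  0.9 -0.4] turn [-2.37 -0.86  0.02]
```

Request:
{"method": "apply_moves", "body": {
  "plan": [
    [[0, 0, -2], [0, 0, 0]],
    [[-0.5, 0, -3], [-0.8, -0.3, 0]],
    [[-1, 0.5, -3], [-1.6, -0.6, 0]],
    [[-1.6, 0.9, -3], [-2.4, -0.9, 0]],
    [[-1.6, 0.9, -3], [-2.4, -0.9, 0]],
    [[-1.6, 0.9, -3], [-2.4, -0.9, 0]],
    [[-1.6, 0.9, -3], [-2.4, -0.9, 0]],
    [[-1.6, 0.9, -3], [-2.4, -0.9, 0]]
  ]
}}

```text
clock: 14.58
tcp_pos: [0.551, -0.1579, 0.2136]
ee_rot: [-0.0, 0.732, -0.682, -0.0]
contact_force: [-0.2, 0.2, -3.0]
width: 0.0217
```

```bash
python3 look.py w14 wrist 190 160 310 250; python3 - <<'E'
from q import *
s=st();print(CH(s["tcp_pos"]),s["clock"])
E
python3 col.py w14
```

```text
t 14.58 tcp [ 551.  -157.9  213.6] head -85.97 z [-6.e-04  7.e-04 -1.e+00] F [-0.2  0.2 -3. ] T [ 0.    0.01 -0.  ] w 21.7 j [-0.3   0.34  1.62  0.    1.18  1.2 ]
scale 6
t 14.63 tcp [ 550.9 -157.9  213.6] head -85.98 z [-6.e-04  7.e-04 -1.e+00] F [ 0.4 -0.1 -4. ] T [-0.02 -0.02 -0.01] w 21.1 j [-0.3   0.34  1.62  0.    1.18  1.2 ]
[125.3   1.1 213.6] 14.6333
w14 tcp [125.4   1.1 213.6] collar-top z - tcp z -18.0 [ 19  38 101  35   2] xmax 15.239497847633913
   head top 38.0 1294 x -6.991259335082745 13.167192095070789 y -19.972707406935935 19.748597656241014
```

View pics/w14.png

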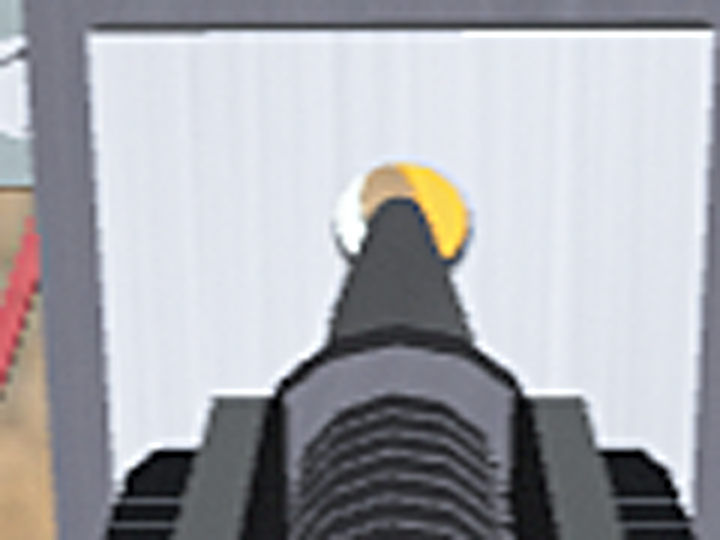

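```bash
python3 - <<'E'
from q import *
g,s=load("w14",190,160,6);t=s["tcp_pos"][2]
g(400,200,t-.1035,"tip far edge")
g(335,222,.11,"hole L");g(470,222,.11,"hole R");g(402,163,.11,"hole far")
g(88,30,.11,"pl c");g(714,30,.11,"pl c")
g(405,172,.102,"brass edge");g(428,215,.102,"brass edge");g(362,185,.096,"alu edge");g(385,168,.096,'alu edge far')
E
```

```text
tip far edge chan [129.7   1.2 110.1] tool [  0.   -4.4 103.5]
hole L chan [126.3  10.8 110. ] tool [ -9.6  -1.  103.6]
hole R chan [126.3  -9.2 110. ] tool [ 10.4  -1.  103.6]
hole far chan [135.4   0.9 110. ] tool [  0.3 -10.1 103.6]
pl c chan [155.1  45.9 110. ] tool [-44.8 -29.8 103.6]
pl c chan [155.1 -43.9 110. ] tool [ 45.  -29.8 103.5]
brass edge chan [131.8   0.4 102. ] tool [  0.8  -6.5 111.6]
brass edge chan [125.   -3.1 102. ] tool [  4.3   0.3 111.6]
alu edge chan [128.1   7.1  96. ] tool [ -5.9  -2.8 117.6]
alu edge far chan [130.8   3.5  96. ] tool [ -2.3  -5.6 117.6]
```

Request:
{"method": "apply_moves", "body": {
  "plan": [
    [[-1.5, 0, 0], [0, 0, 0]],
    [[-3, 0, 1], [0, 0, 0]],
    [[-3, 0, 3], [0, 0, 0]],
    [[-3, 0, 5], [0, 0, 0]],
    [[-3, 0, 7], [0, 0, 0]],
    [[-3, 0, 9], [0, 0, 0]],
    [[-3, 0, 11], [0, 0, 0]],
    [[-3, 0, 12], [0, 0, 0]]
  ]
}}

```text
clock: 15.3
tcp_pos: [0.5506, -0.1549, 0.2012]
ee_rot: [0.0, 0.731, -0.682, -0.001]
contact_force: [0.4, 0.3, -3.1]
width: 0.0213
```

```bash
python3 look.py w15 wrist 190 160 310 250; python3 - <<'E'
from q import *
s=st();print(CH(s["tcp_pos"]),s["clock"])
E
python3 col.py w15
```

```text
t 15.3 tcp [ 550.6 -154.9  201.2] head -85.98 z [-1.2e-03  8.0e-04 -1.0e+00] F [ 0.4  0.3 -3.1] T [0.01 0.04 0.01] w 21.3 j [-0.29  0.35  1.64  0.    1.15  1.21]
scale 6
t 15.35 tcp [ 550.5 -154.9  201.1] head -85.98 z [-1.4e-03  9.0e-04 -1.0e+00] F [-0.4  0.1 -4. ] T [-0.01 -0.03 -0.01] w 20.9 j [-0.29  0.35  1.64  0.    1.15  1.21]
[125.1   4.1 201.1] 15.35
w15 tcp [125.2   4.1 201.2] collar-top z - tcp z -18.0 [21 62 97 32  0] xmax 15.576055238134117
   head top 38.0 1238 x -6.476960093518414 13.202811448111632 y -19.91078653848073 19.992616142454487
```

View pics/w15.png

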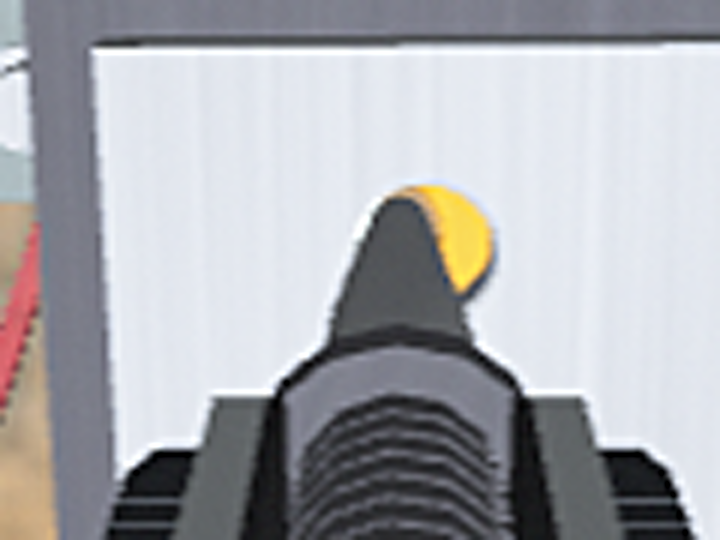

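Request:
{"method": "apply_moves", "body": {
  "plan": [
    [[1, 0, 0], [0, 0, 0]],
    [[2, 0, 0], [0, 0, 0]],
    [[3, 0, 0], [0, 0, 0]],
    [[4, 0, 0], [0, 0, 0]],
    [[5, 0, 0], [0, 0, 0]],
    [[5.5, 0, 0], [0, 0, 0]],
    [[5.5, 0, 0], [0, 0, 0]],
    [[5.5, 0, 0], [0, 0, 0]]
  ]
}}

```text
clock: 16.02
tcp_pos: [0.5508, -0.1601, 0.201]
ee_rot: [-0.0, 0.731, -0.682, -0.001]
contact_force: [-0.7, 3.7, -2.3]
width: 0.0212
```

```bash
python3 look.py w16 wrist 190 160 310 250; python3 - <<'E'
from q import *
s=st();print(CH(s["tcp_pos"]),s["clock"])
E
python3 col.py w16
```

```text
t 16.02 tcp [ 550.8 -160.1  201. ] head -85.98 z [-0.0016  0.0015 -1.    ] F [-0.7  3.7 -2.3] T [0.91 0.01 0.03] w 21.2 j [-0.3   0.35  1.64  0.    1.15  1.2 ]
scale 6
t 16.07 tcp [ 550.8 -160.1  201. ] head -85.98 z [-0.0017  0.0014 -1.    ] F [-0.   3.4 -3.7] T [0.88 0.09 0.01] w 21.5 j [-0.3   0.35  1.64  0.    1.15  1.2 ]
[125.1  -1.1 201. ] 16.0667
w16 tcp [125.1  -1.1 201. ] collar-top z - tcp z -18.0 [ 23  38 107  36   0] xmax 15.181351666083657
   head top 38.0 1318 x -7.4146346105465 13.272111170733382 y -19.983176319270367 19.99384287273395
```

View pics/w16.png

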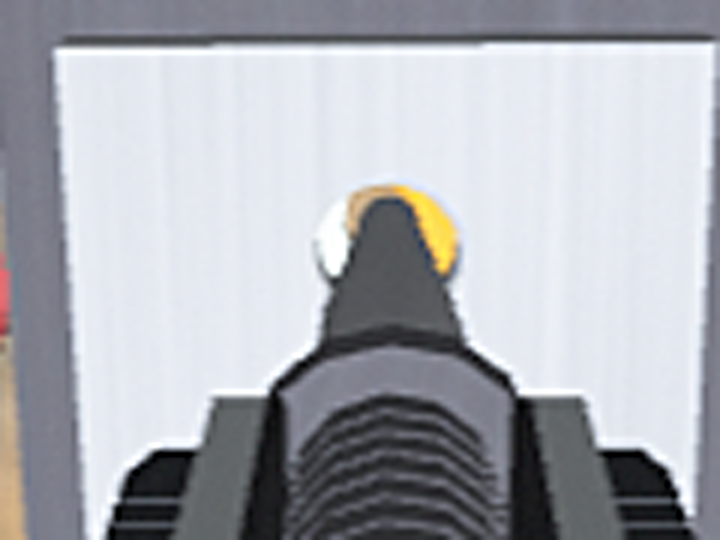

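Request:
{"method": "apply_moves", "body": {
  "plan": [
    [[0, 0, 1.5], [0, 0, 0]],
    [[0, 0, 3], [0, 0, 0]],
    [[0, 0, 4.5], [0, 0, 0]],
    [[0, 0, 6], [0, 0, 0]],
    [[0, 0, 7.5], [0, 0, 0]],
    [[0, 0, 9], [0, 0, 0]],
    [[0, 0, 10], [0, 0, 0]],
    [[0, 0, 10], [0, 0, 0]]
  ]
}}

```text
clock: 16.73
tcp_pos: [0.5507, -0.1601, 0.1907]
ee_rot: [0.0, 0.731, -0.682, -0.001]
contact_force: [-0.3, 4.0, -2.8]
width: 0.0212
```

```bash
python3 look.py w17 wrist 190 160 310 250; python3 - <<'E'
from q import *
s=st();print(CH(s["tcp_pos"]),s["clock"])
E
python3 col.py w17
```

```text
t 16.73 tcp [ 550.7 -160.1  190.7] head -85.98 z [-0.002   0.0015 -1.    ] F [-0.3  4.  -2.8] T [0.83 0.16 0.05] w 21.2 j [-0.3   0.36  1.66  0.    1.13  1.2 ]
scale 6
t 16.78 tcp [ 550.7 -160.1  190.7] head -85.98 z [-0.0021  0.0015 -1.    ] F [-0.1  4.  -2.7] T [ 0.77  0.15 -0.  ] w 21.3 j [-0.3   0.36  1.66  0.    1.13  1.2 ]
[124.9  -1.1 190.7] 16.7833
w17 tcp [125.   -1.1 190.7] collar-top z - tcp z -18.0 [ 18  44 113  30   2] xmax 15.305629593481115
   head top 38.0 1274 x -6.814821326401514 13.152436595815544 y -19.94855697399911 19.877901865614362
```

Request:
{"method": "apply_moves", "body": {
  "plan": [
    [[-0.3, -0.2, 2], [0, 0, 0]],
    [[-0.6, -0.4, 4.5], [0, 0, 0]],
    [[-1, -0.5, 7], [0, 0, 0]],
    [[-1, -0.5, 10], [0, 0, 0]],
    [[-1, -0.5, 13], [0, 0, 0]],
    [[-1, -0.5, 16], [0, 0, 0]],
    [[-1, -0.5, 18], [0, 0, 0]],
    [[-1, -0.5, 18], [0, 0, 0]]
  ]
}}

```text
clock: 17.45
tcp_pos: [0.5509, -0.1592, 0.172]
ee_rot: [0.001, 0.732, -0.682, -0.002]
contact_force: [-1.3, 2.9, -3.5]
width: 0.0212
```

```bash
python3 look.py w18 wrist 190 160 310 250; python3 - <<'E'
from q import *
s=st();print(CH(s["tcp_pos"]),s["clock"])
E
python3 col.py w18
```

```text
t 17.45 tcp [ 550.9 -159.2  172. ] head -85.97 z [-0.0029  0.0013 -1.    ] F [-1.3  2.9 -3.5] T [0.53 0.23 0.04] w 21.2 j [-0.3   0.38  1.68  0.    1.09  1.2 ]
scale 6
t 17.5 tcp [ 550.9 -159.2  172. ] head -85.97 z [-0.003   0.0013 -1.    ] F [-0.6  1.7 -3.5] T [0.51 0.34 0.02] w 21.2 j [-0.3   0.38  1.68  0.    1.09  1.2 ]
[125.2  -0.2 172. ] 17.5
w18 tcp [125.2  -0.2 172. ] collar-top z - tcp z -18.0 [ 22  41 104  34   1] xmax 15.12919197442578
   head top 38.0 1281 x -6.466766822977604 13.420368512458097 y -19.93758453412934 19.97196793955222
```

Request:
{"method": "apply_moves", "body": {
  "plan": [
    [[0, 0, 2.5], [0, 0, 0]],
    [[0, 0, 5], [0, 0, 0]],
    [[0, 0, 7.5], [0, 0, 0]],
    [[0, 0, 10], [0, 0, 0]],
    [[0, 0, 12.5], [0, 0, 0]],
    [[0, 0, 15], [0, 0, 0]],
    [[0, 0, 17], [0, 0, 0]],
    [[0, 0, 17], [0, 0, 0]]
  ]
}}

```text
clock: 18.17
tcp_pos: [0.551, -0.1595, 0.1546]
ee_rot: [0.001, 0.732, -0.682, -0.001]
contact_force: [-1.7, 0.1, -0.4]
width: 0.0212
```

```bash
python3 look.py w19 wrist 190 160 310 250; python3 - <<'E'
from q import *
s=st();print(CH(s["tcp_pos"]),s["clock"])
E
python3 col.py w19
```

```text
t 18.17 tcp [ 551.  -159.5  154.6] head -85.97 z [-2.5e-03  6.0e-04 -1.0e+00] F [-1.7  0.1 -0.4] T [-0.04  0.18  0.05] w 21.2 j [-0.3   0.39  1.7  -0.    1.05  1.2 ]
scale 6
t 18.22 tcp [ 551.  -159.5  154.6] head -85.97 z [-2.6e-03  8.0e-04 -1.0e+00] F [-0.  -0.2 -1.4] T [-0.09  0.17 -0.01] w 21.6 j [-0.3   0.39  1.7  -0.    1.05  1.2 ]
[125.3  -0.5 154.6] 18.2167
w19 tcp [125.3  -0.5 154.6] collar-top z - tcp z -18.0 [16 49 92 27  1] xmax 14.658634907727972
   head top 38.0 1287 x -6.699030379166842 13.664097359103536 y -19.994486810141993 19.95791429148423
```

View pics/w19.png

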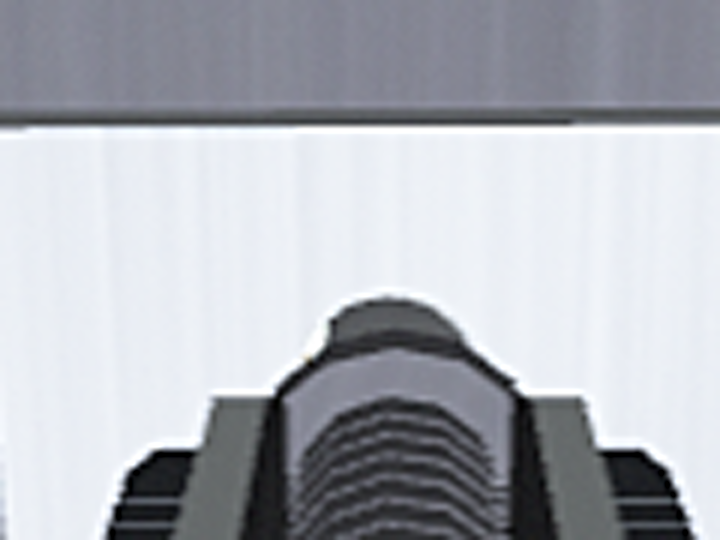

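Request:
{"method": "apply_moves", "body": {
  "plan": [
    [[0, 0, 3], [0, 0, 0]],
    [[0, 0, 6], [0, 0, 0]],
    [[0, 0, 9], [0, 0, 0]],
    [[0, 0, 12], [0, 0, 0]],
    [[0, 0, 15], [0, 0, 0]],
    [[0, 0, 18], [0, 0, 0]],
    [[0, 0, 20.5], [0, 0, 0]],
    [[0, 0, 22], [0, 0, 0]]
  ]
}}

```text
clock: 18.88
tcp_pos: [0.5512, -0.1595, 0.133]
ee_rot: [0.001, 0.732, -0.682, -0.001]
contact_force: [-2.5, 1.5, 12.9]
width: 0.0214
```

```bash
python3 look.py w20 wrist 190 160 310 250; python3 - <<'E'
from q import *
s=st();print(CH(s["tcp_pos"]),s["clock"])
E
python3 col.py w20; python3 look.py s20 side 290 150 430 270
```

```text
t 18.88 tcp [ 551.2 -159.5  133. ] head -85.97 z [-2.3e-03  7.0e-04 -1.0e+00] F [-2.5  1.5 12.9] T [0.08 0.62 0.02] w 21.4 j [-0.3   0.41  1.73 -0.    1.    1.2 ]
scale 6
t 18.93 tcp [ 551.  -159.4  133.1] head -85.97 z [-2.5e-03  8.0e-04 -1.0e+00] F [-1.1  1.3  6.4] T [ 0.31  1.03 -0.01] w 21.5 j [-0.3   0.41  1.73  0.    1.    1.2 ]
[125.3  -0.4 133.1] 18.9333
w20 tcp [125.4  -0.5 133. ] collar-top z - tcp z -24.0 [  2  55 174  78  20] xmax 19.940156854652344
   head top 38.0 1307 x -6.428165098605305 13.281836570790233 y -19.939459340090604 19.982099689569402
t 18.93 tcp [ 551.  -159.4  133.1] head -85.97 z [-2.5e-03  8.0e-04 -1.0e+00] F [-1.1  1.3  6.4] T [ 0.31  1.03 -0.01] w 21.5 j [-0.3   0.41  1.73  0.    1.    1.2 ]
scale 5.0
```

View pics/s20.png

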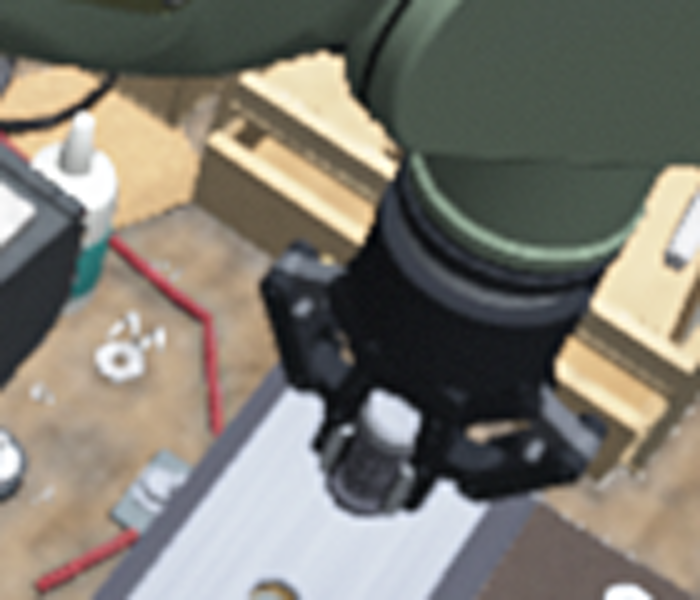

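Request:
{"method": "apply_moves", "body": {
  "plan": [
    [[0, 0, 0], [0, 0, 0]],
    [[0, 0, 0], [0, 0, 0]],
    [[0, 0, 0], [0, 0, 0]],
    [[0, 0, 0], [0, 0, 0]],
    [[0, 0, 0], [0, 0, 0]],
    [[0, 0, 0], [0, 0, 0]],
    [[0, 0, 0], [0, 0, 0]],
    [[0, 0, 0], [0, 0, 0]]
  ],
  "claw": 0.3
}}

```text
clock: 19.65
tcp_pos: [0.5507, -0.1594, 0.133]
ee_rot: [0.001, 0.732, -0.682, -0.002]
contact_force: [-0.6, 0.8, -1.0]
width: 0.0553
```

Request:
{"method": "apply_moves", "body": {
  "plan": [
    [[0, 0, -10], [0, 0, 0]],
    [[0, 0, -25], [0, 0, 0]],
    [[0, 0, -45], [0, 0, 0]],
    [[0, 0, -70], [0, 0, 0]],
    [[0, 0, -100], [0, 0, 0]],
    [[0, 0, -130], [0, 0, 0]],
    [[0, 0, -130], [0, 0, 0]],
    [[0, 0, -130], [0, 0, 0]]
  ]
}}

```text
clock: 20.32
tcp_pos: [0.5519, -0.1598, 0.2657]
ee_rot: [-0.0, 0.732, -0.682, 0.001]
contact_force: [-0.2, 0.4, -0.5]
width: 0.0554
```

```bash
python3 look.py w21 wrist; python3 look.py s21 side 270 150 450 300
```

```text
t 20.32 tcp [ 551.9 -159.8  265.7] head -85.96 z [ 1.7e-03 -8.0e-04 -1.0e+00] F [-0.2  0.4 -0.5] T [0.04 0.05 0.03] w 55.4 j [-0.3   0.31  1.54 -0.    1.29  1.2 ]
scale 1.5625
t 20.37 tcp [ 551.1 -159.5  263.8] head -85.97 z [-2.e-03  4.e-04 -1.e+00] F [ 0.2  0.2 -1.2] T [-0.01  0.01 -0.05] w 55.6 j [-0.3   0.31  1.54 -0.    1.29  1.2 ]
scale 4.0
```

View pics/w21.png

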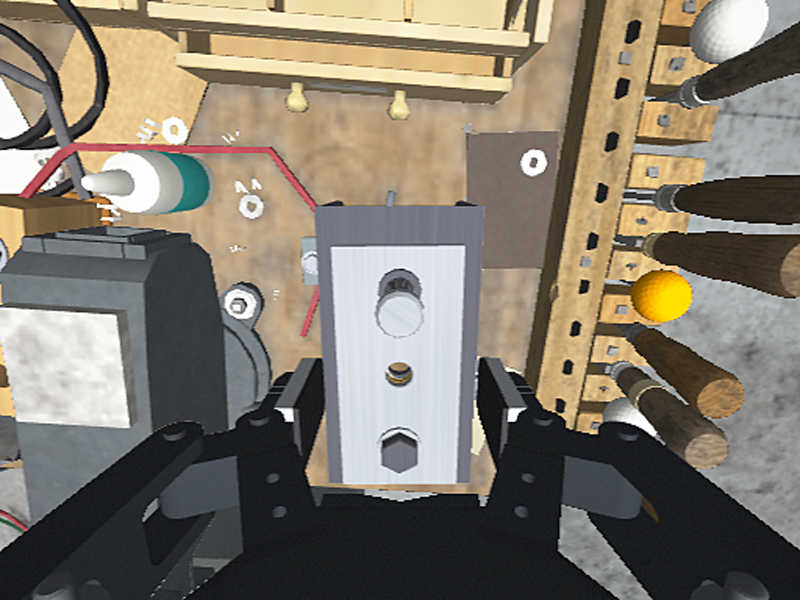

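View pics/s21.png

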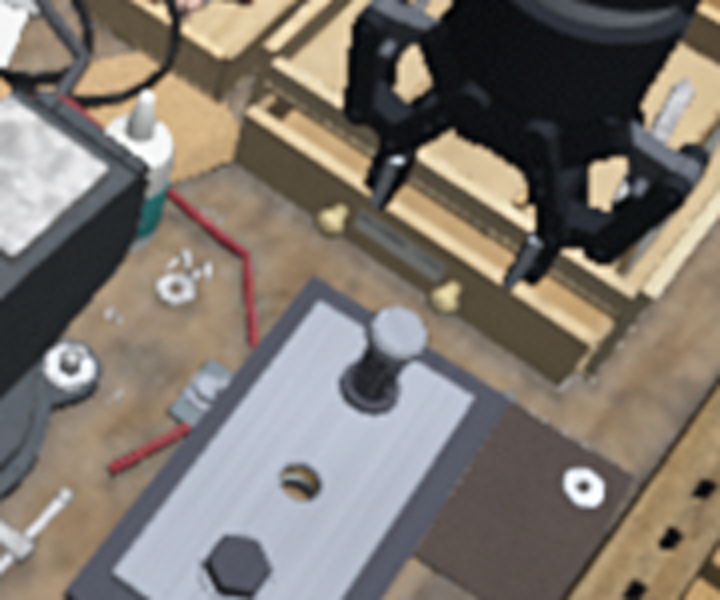

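```bash
python3 look.py w22 wrist 200 140 310 300; python3 - <<'E'
from q import *
d,s=pickle.load(open("w22.pkl","rb"));P=pts(d,s);print(CH(s["tcp_pos"]))
cc,ss=np.cos(A),np.sin(A);X=P[...,0]*1000-CL[0];Y=P[...,1]*1000-CL[1]
q=np.stack([cc*X+ss*Y,-ss*X+cc*Y,P[...,2]*1000],-1)
n=(abs(q[...,0]-125)<22)&(abs(q[...,1])<22)
for a,b,l in [(167,178,"head top"),(113,120,"collar top"),(107,112.5,"plate")]:
    w=q[n&(q[...,2]>a)&(q[...,2]<b)];print(l,len(w),"z",np.median(w[:,2]).round(1),"x",w[:,0].min().round(1),w[:,0].max().round(1),"y",w[:,1].min().round(1),w[:,1].max().round(1))
g,s=load("w21",0,0,1.5625);g(331,247,.11,"pl c");g(466,247,.11,"pl c");g(316,206,.09,"web");g(483,207,.09,"web")
E
```

```text
t 20.42 tcp [ 550.6 -159.4  262.6] head -85.97 z [-0.0044  0.0012 -1.    ] F [-0.8  0.4 -0.9] T [-0.04  0.07  0.03] w 55.2 j [-0.3   0.31  1.54 -0.    1.29  1.2 ]
scale 3.75
[124.8  -0.3 262.6]
head top 749 z 171.2 x 110.9 138.5 y -12.9 13.7
collar top 218 z 115.5 x 120.0 139.5 y -13.7 14.8
plate 796 z 109.6 x 103.0 147.0 y -22.0 22.0
pl c chan [154.3  46.  110. ] tool [-47.  -27.9 155.7]
pl c chan [154.3 -44.7 110. ] tool [ 43.7 -27.8 155.8]
web chan [180.1  58.5  90. ] tool [-59.5 -53.6 175.8]
web chan [179.4 -58.5  90. ] tool [ 57.6 -52.9 175.9]
```

View pics/w22.png

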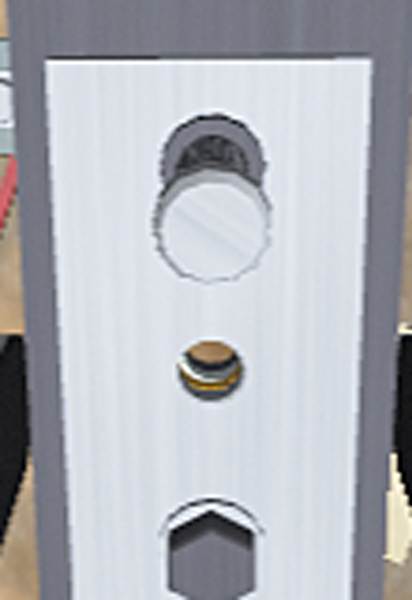

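```bash
python3 - <<'E'
from cell import ctrl
print(ctrl.close_job(), ctrl.sense()["clock"])
E
```

```text
the job is handed in; nothing more can be done
the job is handed in; nothing more can be done
```

The drift is home through the pack and standing with its collar down on the top plate. I handed the job in at about 20.4 s of the 64 s. The hand-in gives no verdict, so what follows is from my own measurements.

**What I did:**
- I swung the top plate back by pushing its edge with the shut fingers until its hole was about 5 mm off the channel's.
- I took the drift from the rack and dragged the brass packing plate over with the drift's point. I then drove the drift down until it seated, with about 13 N of contact.
- I opened the gripper and lifted clear.

**Last checks (wrist camera, depth):**

| Check | Measured | Expected when home |
|---|---|---|
| Collar top height | 115.5 mm | 116 mm |
| Drift head top height | 171.2 mm | 172 mm |
| Drift axis off the channel hole, collar and head | about 0.5 mm | under 3 mm |
| Top plate hole off the channel hole | about 0.7 mm | under 3 mm |
| Tool force at the end | about 1 N | touching nothing |

I saw no tilt in the drift. The camera calibration is only good to about 2 mm.

**What went wrong on the way:**
- **First grip:** it was poor, and the drift tilted about 2° and slid 7 mm in the jaws. I did not notice until the next push stopped with 33 N at the tool, most likely on the edge of the brass plate. I measured again, straightened the tool, and the second try went in with little force.
- **Top plate step 1:** one failed depth fit gave a wrong plate angle. I relied on the edge slopes and the hole position instead, which agreed at 4 to 6 mm.

The second bolt, oil bottle and screwdriver were not deliberately touched. I did not measure their positions afterwards.

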